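# Clip cross-lock tweezers onto a capacitor leg as a heat shunt

### The arm

A 6-joint arm with a two-finger parallel gripper is mounted at the origin on the work surface. World frame = base frame: x ahead of the robot, y to its left, z up, the work surface at z = 0. Lengths are in mm, angles in degrees, forces in N, time in s.
With the tool pointing down it reaches from about 300 to 850 mm from the base axis. Payload 4.2 kg.
Tool frame: the origin (TCP) lies midway between the tips of the shut fingers; the grasp point (between the pads) lies 19 mm behind it; x points along the fingers, y is the direction in which the jaws open and shut, and the axes are right-handed (so a half turn about x gives the same grasp; the last joint's range is limited). The gripper opens to 91 mm and grips with 3 to 60 N. Pads are 32 mm wide; open, the fingers measure 118 mm over their backs; the gripper's body (76 mm by 178 mm) begins 60 mm behind the grasp point.
Start: joints at [66.406, 18.312, 89.639, -0, 72.044, -1.146], TCP at [219.57, 531.447, 176.276] pointing down, gripper open.
Joint ranges: [-177.97, 177.97], [-48.28, 115.42], [12.27, 149.76], [-77.06, 257.06], [2.81, 150.46], [-146.56, 146.56]. Speed limits (degrees/s): [147.25, 147.25, 180, 180, 180, 180].

### API

Orientations are given as [roll, pitch, yaw] about the fixed x, y, z axes, in that order (R = Rz(yaw) Ry(pitch) Rx(roll)).
In Python, from workcell import * gives the robot as it stands.
- The arm moves only by the shell command python3 -m handwheel 'ROWS' [FORCE]. ROWS is a JSON object of lists of equal length, an entry for each row: "gripper": the closure, from 0 (fully open) to 1 (shut); "offset": the shift along the tool's x, y, z in mm, a list of three; "rot": the turn, a rotation vector about the tool's x, y, z in degrees, a list of three. A call has 1 to 5 rows; each row is the pose to reach, as a shift and turn from the pose commanded when the call began, along the tool's axes at that moment; what a row does not reach only later rows make up. A row lasts 1/12 s, in which the tool goes at most 41.7 mm and 7.16 degrees, less where a joint would pass 70% of its speed; a pose out of reach is approached as far as the arm can. A call with a gripper value outside its range is refused whole. The fingers move at their own pace and stop on an object; FORCE is the grip in N (left out, the last holds). Time passes only in rows, so rows that repeat a pose let the fingers close. It gives the time, the measured TCP pose, the force and the opening at its end, in the units of the state.
- state(): the state, without advancing time (a new reading comes with each control period).
- grab_frame(name): name is "scene" or "top" or "wrist"; returns the picture (400x640x3 uint8, red, green, blue); there is no depth.
- camera_params(name): a dict with "fx", "fy", "cx", "cy" (pixels), "position" and "attitude" of the camera in the world; the wrist camera has in their place "hand_eye" (4x4, takes a point from camera to tool coordinates, whose origin is the TCP and whose axes are the tool frame's). Camera axes: x right, y up, looking along -z (the intrinsics and any distortion apply to the point x, -y, -z); pixel columns grow to the right and rows downward; lengths in mm; the calibration is good to about 2 mm. A picture is of the moment at which its call begins: read the wrist's pose just before it. camera_params takes no time and is no camera call.
- job_done(): hands the job in, once; it reports no verdict.
The state is a dict: "time_s": time; "qpos": joint angles; "qvel": joint speeds; "effort": joint torques, N m; "ee_pos": TCP position; "ee_rot": TCP orientation; "force": force on the tool from outside, world axes, zero at the start; "torque": the same for the moment, N m; "gripper_width": finger opening in mm.
Only numpy, scipy, OpenCV 4.12 (cv2) and the standard library are available. Lean on these libraries where they do the work, as an engineer would, in place of code of your own. Each camera call takes 0.05 s, during which the arm holds its last target.

### The job

Take the self-closing cross-lock tweezers (crossed blades, brown fibre grips) from the mat, squeeze them open and clip them as a heat shunt on the capacitor's leg nearer the robot (the one with no solder at its foot yet), coming in over the board's lower edge: both jaws across the upright leg between the board and its top bend, the tweezers lying parallel to the tilted board. Let go so that they hang there by their own spring. Do not force the capacitor, shift the board's tilt or disturb the other things.

Things in the scene. Friction and masses are not known exactly. Their poses are not given: they have to be found in the camera images.
- tweezers: Steel cross-lock tweezers, two brown fibre grips, 170 mm long, 10 mm high, 26 g, flat on the mat, tips away from the robot. Origin: under the grips' middle; x to the tips (tail end x = -72, tips x = +98 mm), z up. Grips x = -24 to 24 mm, 26 mm over their outer faces (y) at x = 0, 17 mm squeezed to the stop. Squeezing them in y opens the jaws. This body is the tail and the +y grip's blade.
- tweezers_blade (a joint): Jaw opening: angle of the -y grip's blade about a z axis at the tail (x = -72 mm); 0 shut, 0.12 rad stop. Gap between jaws = 162 mm x angle + 0.6 mm (20 mm at the stop, about 0.015 rad on the 3 mm leg). 14 N on each grip starts to open it, 19 N reaches the stop. Squeezed evenly, each blade turns half the angle, so the jaws' middle line lies +angle/2 off tweezers x.
- jaw_a (a point): Inner face of the jaw of tweezers' own blade, 8 mm behind the tip, at mid-height (x = 90, y = 0, z = 5 mm in tweezers; axes alike). A jaw is 21 mm long, ending at the tip, 6 mm high and 2.6 mm thick.
- jaw_b (a point): The same point of the other blade's jaw. The leg should come midway between jaw_a and jaw_b.
- leg_mid (a point): Middle of the leg nearer the robot: an upright tinned strip, 3 mm thick (y), 8 mm wide (x), square on the board, free from the board (z = -13 mm) up to its top bend (underside z = +12.5 mm). Axes: z = the board's normal; x up the slope; y towards the holder's end farther from the robot. The board's lower edge is 28 mm off in -x with nothing in front of it; the clamp is 30 mm off in -y.
- leg: The same leg as a body (strip and top bend). Its origin is not on it but at the middle of the board's top face, axes as leg_mid.
- capacitor: Grey box, 70 mm (y) x 30 (x) x 42 mm, held 26 mm off the tilted board by two flat legs that leave its two ends and bend down; the one farther from the robot (+y) has a solder cone at its foot. Origin: middle of the board's top face, axes as leg_mid; box centre x = -22, y = 0, z = 47 mm.
- board (a joint): Tilt of the board about the line through the holder's two clamps: 0 level, positive = its edge on the holder's -x side lower; starts between 0.48 and 0.66 rad. Held by friction (2.5 N m); must stay as it is.
- holder: Board holder, fixed: aluminium rail 250 mm long (y) on two black feet (115 mm in x), uprights at y = +-106 mm, 177 mm high with their black hand knobs. It points roughly at the robot, board leaning to the left. Origin: under its middle, on the mat (3 mm thick). The board (100 mm x 162 mm in y, 2.4 mm thick) turns about the y axis 150 mm above the origin.
- plain_tweezers: Ordinary straight steel tweezers, 150 mm, no fibre grips, blades not crossed, open at the tips. Not wanted; leave them. Origin: under the middle.
- cutters: Side cutters with blue handles, 140 mm, 12 mm high, lying on the mat. Leave alone.
- knife: Craft knife, 160 mm, 9 mm high, lying on the mat. Leave alone.
- solder_reel: Reel of solder, 62 mm across, 36 mm high. Leave alone.
- flux_tin: Flat flux tin, 62 mm across, 22 mm high. Leave alone.
- tip_cleaner: Steel cup of brass wool, 68 mm across, 44 mm high. Leave alone.
- cell_pack: Battery pack of eight upright round cells, 80 x 41 x 66 mm. Leave alone.

How it is judged:
By the outcome, as a careful person would: the job done as asked, in the order asked, and still so for the second after the job is handed in, with the robot touching nothing.
It also fails if it takes over 48 s, if anything falls off the work surface, if the arm or the gripper's body presses on something with over 40 N, if the wrist force passes 120 N, or if a joint passes its speed limit or range.

## Working session

There is one attempt and no reset: what is moved stays moved. The work goes in short steps, Python scripts to look and compute and a shell command to move; the robot and the scene stay as the last step left them, time stands still between calls to the robot, and variables do not carry over. Pictures are saved under pics/ and viewed, and the job is handed in when it is done.

```bash
ls; mkdir -p pics
python3 - <<'E'
from workcell import *
import cv2
print(state())
for n in ["scene","top","wrist"]:
    p=camera_params(n);print(n,p)
    cv2.imwrite(f"pics/{n}0.png",cv2.cvtColor(grab_frame(n),cv2.COLOR_RGB2BGR))
E
```

```text
pics
{'time_s': 0.0, 'qpos': array([ 6.64064744e+01,  1.83507718e+01,  8.97062033e+01, -1.63868219e-03,
        7.20415379e+01, -1.14399920e+00]), 'qvel': array([ 0.04993185,  0.02514439,  0.00812833, -0.03243496, -0.03624063,
       -0.06513526]), 'effort': array([ 1.28860782e-03, -4.12467957e+01, -2.31975907e+01,  7.28410366e-02,
        4.57957084e-02, -1.47768669e-04]), 'ee_pos': array([219.34271596, 530.917309  , 175.43040405]), 'ee_rot': array([ -90.23794699,   89.9014746 , -112.68696676]), 'force': array([-0.58345302, -0.0746395 ,  0.22947263]), 'torque': array([ 0.04784122,  0.03365366, -0.00939902]), 'gripper_width': 91.16707295789953}
scene {'fx': 389.2329170602097, 'fy': 389.2329170602097, 'cx': 315.29371498347643, 'cy': 195.7181757559757, 'position': array([1231.9077994 ,  433.81729717,  631.64675357]), 'attitude': array([ 58.73357543,   0.37615392, 122.711098  ])}
top {'fx': 501.6332584001748, 'fy': 501.6332584001748, 'cx': 318.6274980215054, 'cy': 200.6991198849216, 'position': array([ 397.85237753,   -7.37146539, 1473.00718048]), 'attitude': array([  6.70214433,   0.1976009 , -91.29365899])}
wrist {'fx': 278.888187471806, 'fy': 278.888187471806, 'cx': 320.489984393999, 'cy': 200.838665994055, 'hand_eye': array([[ 7.16140887e-04,  2.57963472e-01, -9.66154405e-01,
        -2.08156938e+02],
       [ 9.99999477e-01,  5.20126359e-04,  8.80101679e-04,
        -2.64503680e-01],
       [ 7.29556457e-04, -9.66154530e-01, -2.57962965e-01,
        -7.24582795e+01],
       [ 0.00000000e+00,  0.00000000e+00,  0.00000000e+00,
         1.00000000e+00]])}
```

View pics/scene0.png

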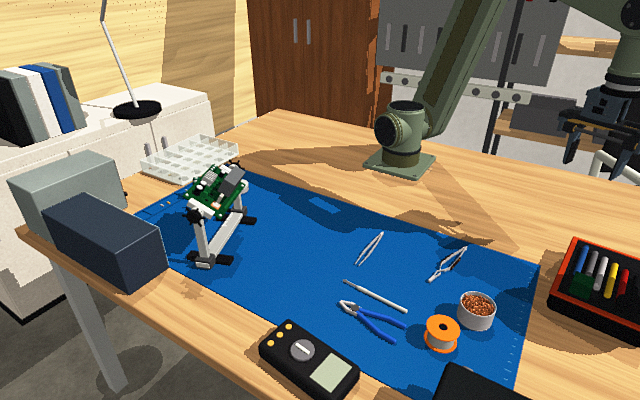

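View pics/top0.png

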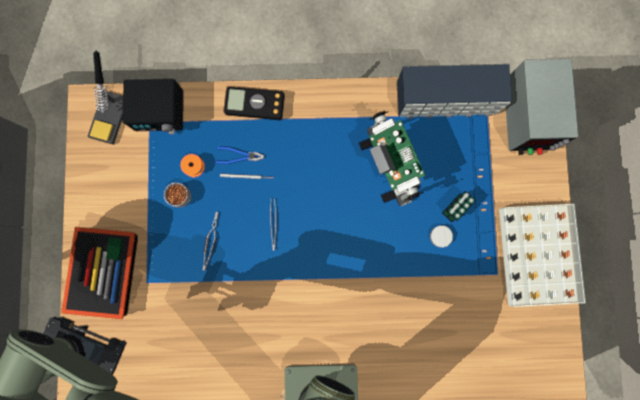

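View pics/wrist0.png

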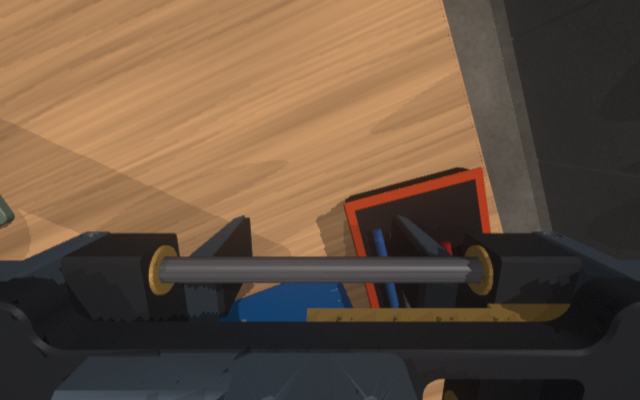

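The scene view shows the tweezers with brown grips near (447,265) and the plain ones at (370,247). In the top view they are near (211,240) and (273,224), with the holder near (395,158). I'll enlarge these.

Run:
```python
import cv2
t=cv2.imread("pics/top0.png");s=cv2.imread("pics/scene0.png")
a=cv2.resize(t[200:280,170:290],None,fx=6,fy=6,interpolation=cv2.INTER_CUBIC);cv2.imwrite("pics/c1.png",a)
a=cv2.resize(t[105:215,350:450],None,fx=5,fy=5,interpolation=cv2.INTER_CUBIC);cv2.imwrite("pics/c2.png",a)
a=cv2.resize(s[150:280,170:280],None,fx=4.5,fy=4.5,interpolation=cv2.INTER_CUBIC);cv2.imwrite("pics/c3.png",a)
a=cv2.resize(s[235:295,410:480],None,fx=8,fy=8,interpolation=cv2.INTER_CUBIC);cv2.imwrite("pics/c4.png",a)
```

```text
(no output)
```

View pics/c1.png

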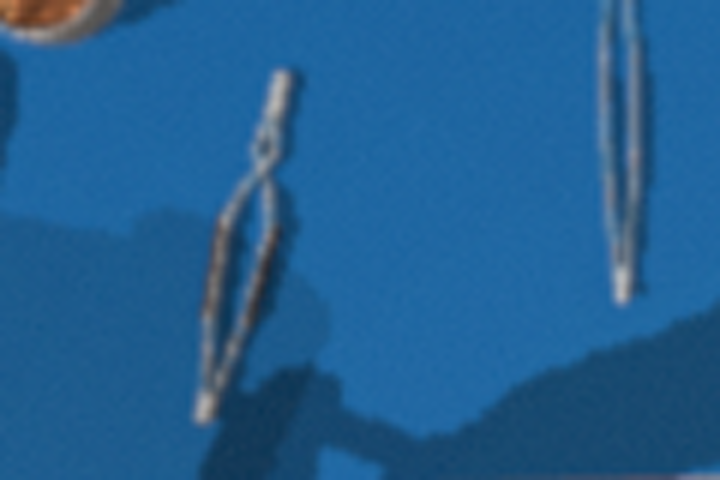

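View pics/c2.png

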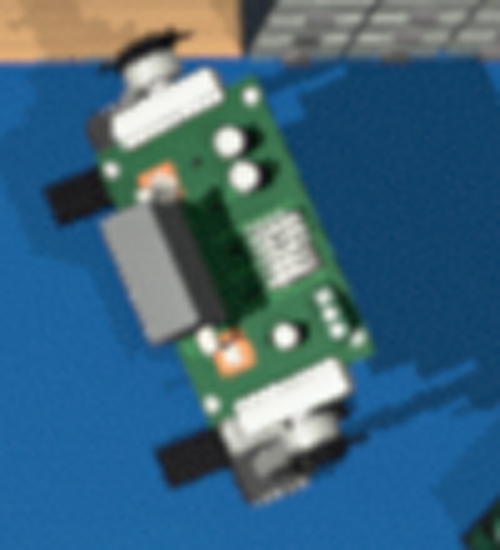

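View pics/c3.png

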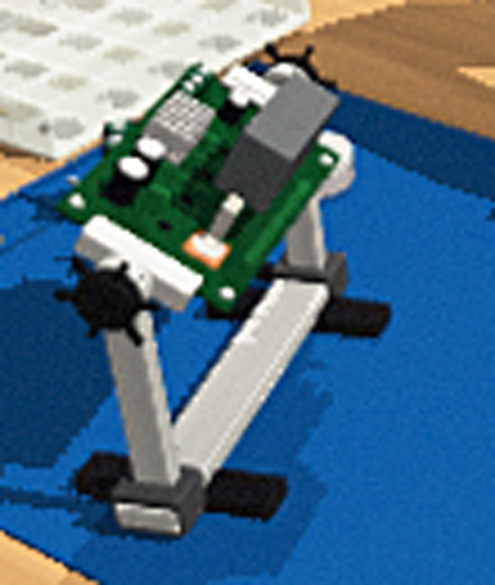

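View pics/c4.png

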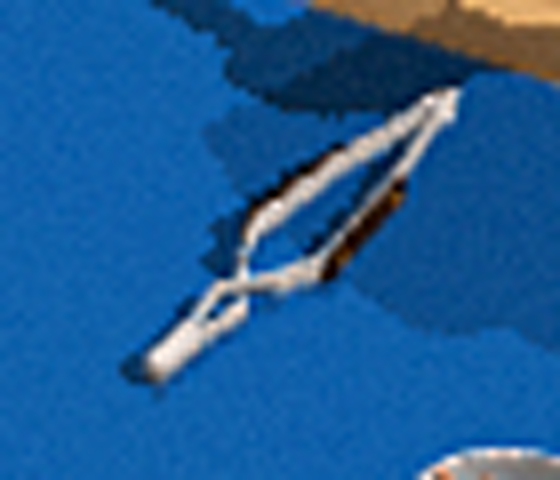

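```bash
cat > h.py <<'E'
from workcell import *
import numpy as np,cv2
from scipy.spatial.transform import Rotation as R
from scipy.optimize import least_squares
def rpy(a): return R.from_euler('xyz',a,degrees=True).as_matrix()
def campose(n,p,ee=None):
    if 'hand_eye' in p:
        he=np.array(p['hand_eye']);Rt=rpy(ee[1]);return Rt@he[:3,:3],Rt@he[:3,3]+ee[0]
    return rpy(p['attitude']),np.array(p['position'])
def proj(n,X,ee=None):
    p=camera_params(n);Rc,t=campose(n,p,ee);c=(np.atleast_2d(X)-t)@Rc
    d=-c[:,2];return np.c_[p['cx']+p['fx']*c[:,0]/d,p['cy']-p['fy']*c[:,1]/d]
def ray(n,uv,z,ee=None):
    p=camera_params(n);Rc,t=campose(n,p,ee);uv=np.atleast_2d(uv)
    d=np.c_[(uv[:,0]-p['cx'])/p['fx'],-(uv[:,1]-p['cy'])/p['fy'],-np.ones(len(uv))]@Rc.T
    return t+d*((z-t[2])/d[:,2])[:,None]
def snap(n,f,crop=None,k=1):
    s=state();im=cv2.cvtColor(grab_frame(n),cv2.COLOR_RGB2BGR);cv2.imwrite("pics/"+f,im)
    np.savez("pics/"+f+".npz",p=s['ee_pos'],r=s['ee_rot']);return im,(s['ee_pos'],s['ee_rot'])
def ee(f):
    d=np.load("pics/"+f+".npz");return d['p'],d['r']
def holder(q): # hx,hy,yaw,tilt(rad)-> R,t of board frame (top face middle)
    hx,hy,yaw,ti=q;Rb=R.from_euler('z',yaw).as_matrix()@R.from_euler('y',-ti).as_matrix()
    return Rb,np.array([hx,hy,153.])+Rb@np.array([0,0,1.2])
E
python3 - <<'E'
from h import *
a=np.array([[284,68],[265,172],[204,424],[215,260],[265,262]])/6+[170,200]
print(ray('top',a,[12,12,12,12,12][0]).round(1))
b=np.array([[150,375],[452,95],[245,275]])/8+[410,235]
print(ray('scene',b,12).round(1))
# holder: -x side lower => x axis (up the slope) rises: check
T=[];
box=lambda sx,sy,z:[-22+15*sx,35*sy,z]
top=[(box(-1,1,68),(103,222)),(box(1,1,68),(150,200)),(box(1,-1,68),(198,325)),(box(-1,-1,68),(150,345)),([50,-81,0],(372,355)),([50,81,0],(255,82))]
sc=[([-50,81,0],(215,308)),([50,81,0],(60,208)),([-50,-81,0],(335,150)),(box(-1,-1,68),(340,98)),(box(1,-1,68),(275,76)),(box(1,1,68),(217,172) ),(box(-1,1,68),(272,207))]
sc=sc[:5]
Xt=np.array([x for x,_ in top]);ut=np.array([u for _,u in top])/5+[350,105]
Xs=np.array([x for x,_ in sc]);us=np.array([u for _,u in sc])/4.5+[170,150]
def f(q):
    Rb,t=holder(q);return np.r_[(proj('top',Xt@Rb.T+t)-ut).ravel(),(proj('scene',Xs@Rb.T+t)-us).ravel()]
g=ray('top',[[395,158]],150)[0];print(g)
r=least_squares(f,[g[0],g[1],np.radians(-73),.57],loss='soft_l1')
print(r.x,np.degrees(r.x[2:]));print(f(r.x).reshape(-1,2).round(1))
np.save('hold.npy',r.x)
E
```

```text
[[545.1 290.9  12. ]
 [494.5 300.1  12. ]
 [373.8 329.3  12. ]
 [452.4 324.3  12. ]
 [450.9 300.1  12. ]]
[[553.4 295.5  12. ]
 [382.  334.4  12. ]
 [498.6 305.3  12. ]]
[ 663.91189022 -213.62093743  150.        ]
[ 6.71446225e+02 -2.20742998e+02 -1.21905913e+00  6.04267847e-01] [-69.84694311  34.62199732]
[[-0.7  0. ]
 [-0.5 -0.4]
 [ 0.2 -0.5]
 [ 0.1  0.1]
 [ 1.3 -0.5]
 [ 0.8 -2.3]
 [ 1.1 -0.4]
 [-1.7 -3.2]
 [ 0.4  0.6]
 [ 0.5 -0.1]
 [ 4.7 -2.4]]
```

```bash
cat >> h.py <<'E'
def delta(pos,Rt,ee=None):
    s=state();p,r=(s['ee_pos'],s['ee_rot']) if ee is None else ee
    R0=rpy(r);return (R0.T@(np.array(pos)-p)).round(1),R.from_matrix(R0.T@Rt).as_rotvec(degrees=True).round(2)
def down(yaw,s=1): # tool x down, tool z = s*(heading yaw)
    a=np.radians(yaw);x=np.array([0,0,-1.]);z=s*np.array([np.cos(a),np.sin(a),0]);return np.c_[x,np.cross(z,x),z]
E
python3 - <<'E'
from h import *
s=state();print(rpy(s['ee_rot']).round(3))
for sg in(1,-1): print(sg,*delta([430,317,110],down(-12.6,sg)))
E
```

```text
[[-0.001  0.382  0.924]
 [-0.001  0.924 -0.382]
 [-1.    -0.001  0.   ]]
1 [  65.7 -117.3  276.4] [-9.85 -0.01  0.08]
-1 [  65.7 -117.3  276.4] [1.7015e+02 1.2000e-01 1.0000e-02]
```

```bash
python3 -m handwheel '{"gripper":[0.5,0.5,0.5,0.5,0.5],"offset":[[10,-20,50],[25,-45,90],[40,-65,130],[50,-90,170],[55,-100,210]],"rot":[[-4,0,0],[-8,0,0],[-9.9,0,0],[-9.9,0,0],[-9.9,0,0]]}'; python3 -m handwheel '{"gripper":[0.5,0.5,0.5,0.5],"offset":[[5,5,38],[10,8,70],[10,8,77],[10,8,77]],"rot":[[0,0,0],[0,0,0],[0,0,0],[0,0,0]]}'
python3 - <<'E'
from h import *
im,e=snap('wrist','w1.png');print(e)
for sg in(1,): print(sg,*delta([430,317,110],down(-12.6,sg)))
E
```

```text
time_s: 0.57
ee_pos: [352.4, 377.7, 125.6]
ee_rot: [-124.8, 89.8, -137.3]
force: [-0.6, 0.2, 0.1]
gripper_width: 60.7
time_s: 0.9
ee_pos: [431.5, 370.5, 116.0]
ee_rot: [-122.5, 89.9, -135.2]
force: [-1.0, 0.2, -0.4]
gripper_width: 45.7
(array([431.49924474, 370.50997061, 116.00091393]), array([-122.52838755,   89.94402114, -135.24929461]))
1 [  6.3 -52.6  12. ] [-0.04 -0.08  0.06]
```

View pics/w1.png

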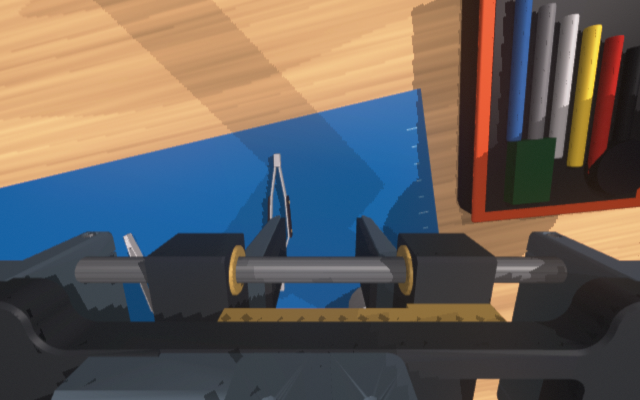

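```bash
python3 -m handwheel '{"gripper":[0.6,0.6,0.6,0.6,0.6],"offset":[[0,-15,-35],[0,-30,-70],[0,-45,-105],[0,-52,-130],[0,-52,-130]],"rot":[[0,0,0],[0,0,0],[0,0,0],[0,0,0],[0,0,0]]}'
python3 - <<'E'
from h import *
im,e=snap('wrist','w2.png');print(e)
c=im[60:260,240:400];cv2.imwrite('pics/w2c.png',cv2.resize(c,None,fx=3,fy=3,interpolation=cv2.INTER_CUBIC))
E
```

```text
time_s: 1.37
ee_pos: [285.0, 347.0, 116.8]
ee_rot: [-141.3, 89.7, -153.6]
force: [0.1, -0.8, -1.7]
gripper_width: 36.3
(array([285.03357435, 346.99356196, 116.8315824 ]), array([-141.33783683,   89.74104173, -153.64002869]))
```

View pics/w2.png

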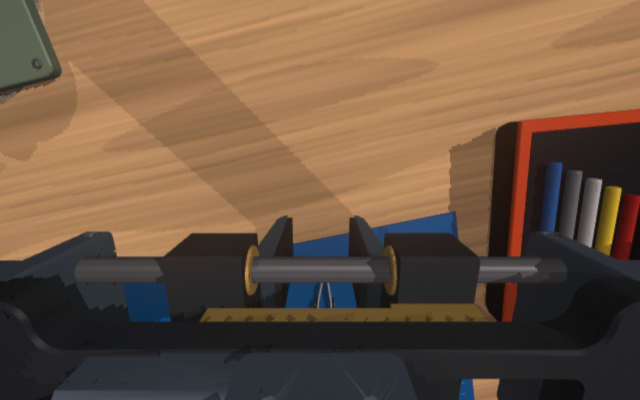

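View pics/w2c.png

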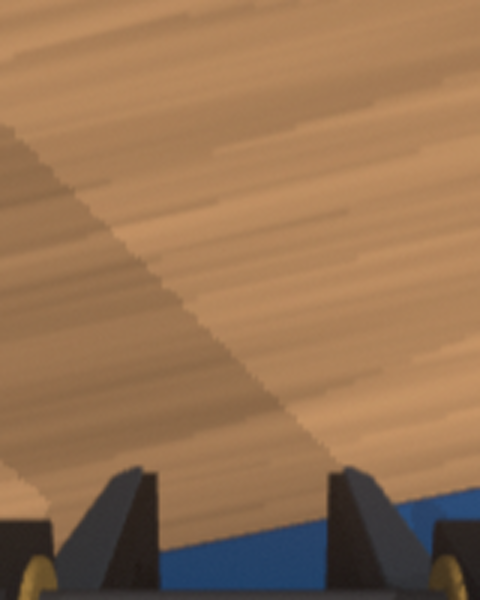

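The wrist view moved the wrong way: the tweezers' tail end is only just visible at (322,290). I'll go forward past them.

```bash
python3 -m handwheel '{"gripper":[0.5,0.5,0.5,0.5,0.5],"offset":[[0,0,40],[0,0,80],[0,0,120],[0,0,160],[0,0,200]],"rot":[[0,0,0],[0,0,0],[0,0,0],[0,0,0],[0,0,0]]}';python3 -m handwheel '{"gripper":[0.5,0.5,0.5],"offset":[[0,0,40],[0,0,70],[0,0,70]],"rot":[[0,0,0],[0,0,0],[0,0,0]]}'
python3 - <<'E'
from h import *
im,e=snap('wrist','w3.png');print(e)
c=im[60:260,240:400];cv2.imwrite('pics/w3c.png',cv2.resize(c,None,fx=3,fy=3,interpolation=cv2.INTER_CUBIC))
E
```

```text
time_s: 1.83
ee_pos: [489.0, 305.4, 117.1]
ee_rot: [49.5, 89.9, 37.0]
force: [-0.1, 0.9, 0.0]
gripper_width: 45.6
time_s: 2.08
ee_pos: [561.5, 289.2, 116.3]
ee_rot: [17.7, 89.7, 5.0]
force: [-0.2, 0.6, 0.1]
gripper_width: 45.6
(array([561.47036054, 289.17255845, 116.34304643]), array([17.71646706, 89.72870735,  4.99396939]))
```

View pics/w3.png

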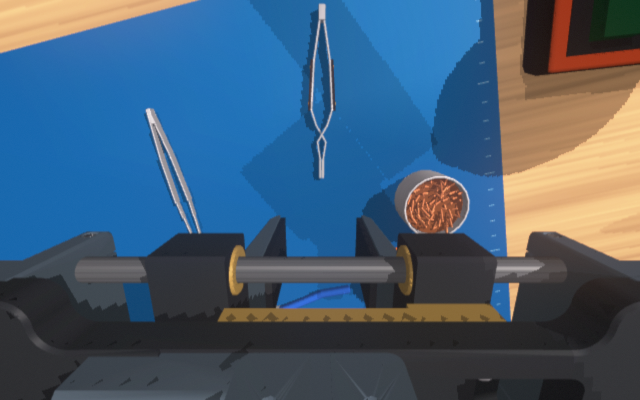

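View pics/w3c.png

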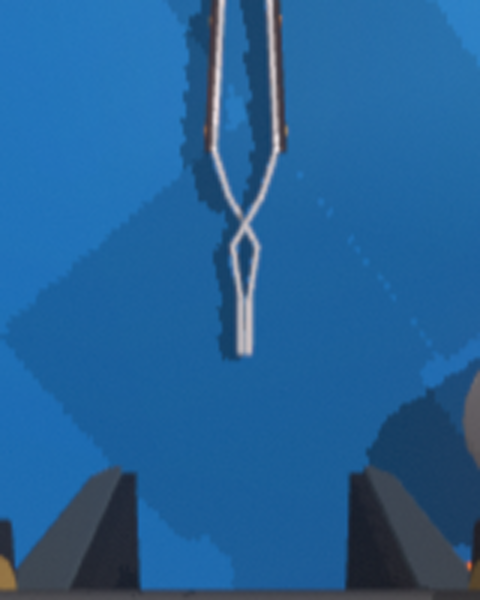

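The closed tweezers show tips at (321.5,178.4), tail at about (321.5,4), and grips centred on x≈322.

Run:
```python
from h import *
im=cv2.imread('pics/w3.png');e=ee('w3.png')
cv2.imwrite('pics/w3d.png',cv2.resize(im[0:120,280:360],None,fx=5,fy=5,interpolation=cv2.INTER_CUBIC))
P=ray('wrist',[[321.5,178.4],[321.8,3.5],[322.3,106]],11,e);print(P.round(1),np.linalg.norm(P[0]-P[1]),np.degrees(np.arctan2(*(P[0]-P[1])[1::-1])))
print(rpy(e[1])[:,2])
```

```text
[[547.2 293.2  11. ]
 [378.4 331.5  11. ]
 [471.1 311.2  11. ]] 173.10696246592505 -12.806722179158411
[ 0.97543751 -0.22023017  0.00451037]
```

View pics/w3d.png

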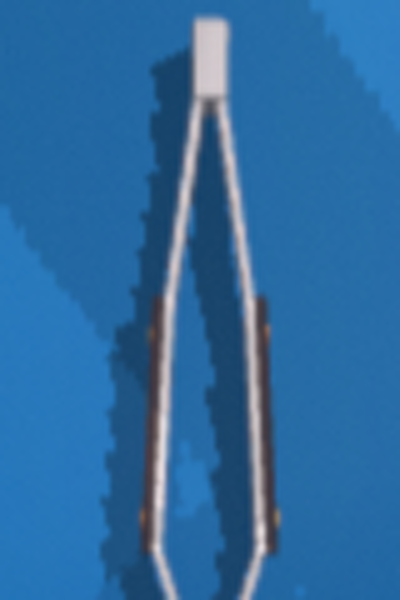

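Run:
```python
from h import *
e=ee('w3.png')
P=ray('wrist',[[321.5,178.4],[322,3.6],[322,84.9]],12.5,e);print(P.round(1))
u=(P[0]-P[1]);L=np.linalg.norm(u);u/=L;print(L,np.degrees(np.arctan2(u[1],u[0])))
o=[P[0]-98*u,P[1]+72*u,P[2]];print(np.array(o).round(1))
m=np.mean(o,0);yaw=np.degrees(np.arctan2(u[1],u[0]))
print(m,*delta([m[0],m[1],30],down(yaw)))
s=state();print(s['ee_pos'],s['qpos'])
```

```text
[[546.9 293.2  12.5]
 [379.  331.6  12.5]
 [450.8 315.4  12.5]]
172.1936975154396 -12.87142298273316
[[451.4 315.1  12.5]
 [449.2 315.5  12.5]
 [450.8 315.4  12.5]]
[450.4467154 315.3462443  12.5      ] [  86.1    1.3 -110.6] [ 0.18  0.05 -0.03]
[558.0235676  289.7304106  116.14650304] [ 2.63957737e+01  2.54081232e+01  8.74721223e+01 -9.26483231e-03
  6.70676028e+01 -5.09123867e+01]
```

```bash
python3 -m handwheel '{"gripper":[0.5,0.5,0.5],"offset":[[0,0,0],[0,0,0],[0,0,0]],"rot":[[0,0,0],[0,0,0],[0,0,0]]}'
python3 - <<'E'
from h import *
im,e=snap('wrist','w4.png');print(e, state()['ee_pos'],state()['qvel'].round(2))
cv2.imwrite('pics/w4d.png',cv2.resize(im[0:200,250:390],None,fx=3,fy=3,interpolation=cv2.INTER_CUBIC))
E
```

```text
time_s: 2.38
ee_pos: [553.9, 290.8, 117.0]
ee_rot: [-178.4, 90.0, 169.2]
force: [0.6, -0.1, -0.1]
gripper_width: 45.7
(array([553.93728964, 290.80463907, 117.01116176]), array([-178.35651881,   89.97382075,  169.17750772])) [554.0396141  290.7934776  117.17023674] [-0.02 -0.13 -0.23 -0.21 -0.01 -0.05]
```

View pics/w4d.png

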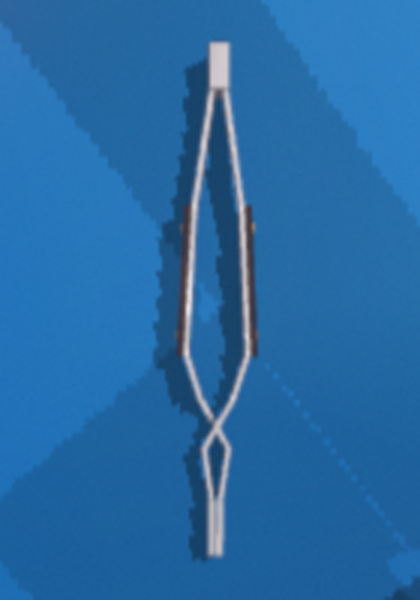

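Run:
```python
from h import *
e=ee('w4.png')
P=ray('wrist',[[321.7,185.7],[323,14],[322.8,93.5]],12.5,e);print(P.round(1))
u=(P[0]-P[1]);L=np.linalg.norm(u);u/=L;print(L)
o=[P[0]-98*u,P[1]+72*u,P[2]];print(np.array(o).round(1))
m=np.mean(o,0);yaw=np.degrees(np.arctan2(u[1],u[0]))
print(m,yaw,*delta([m[0],m[1],30],down(yaw)))
```

```text
[[547.2 293.1  12.5]
 [379.1 331.5  12.5]
 [450.8 315.6  12.5]]
172.4648722467783
[[451.7 315.   12.5]
 [449.3 315.5  12.5]
 [450.8 315.6  12.5]]
[450.61729864 315.34830218  12.5       ] -12.868954824171102 [  87.2    1.6 -106.3] [ 0.41 -0.01 -0.01]
```

```bash
python3 -m handwheel '{"gripper":[0.5,0.5,0.5,0.5,0.5],"offset":[[10,0.5,-35],[25,1,-70],[45,1.6,-106.3],[65,1.6,-106.3],[75,1.6,-106.3]],"rot":[[0.4,0,0],[0.4,0,0],[0.4,0,0],[0.4,0,0],[0.4,0,0]]}'
python3 -m handwheel '{"gripper":[0.5,0.5,0.5],"offset":[[0,0,0],[0,0,0],[0,0,0]],"rot":[[0,0,0],[0,0,0],[0,0,0]]}'
python3 - <<'E'
from h import *
im,e=snap('wrist','w5.png');print(e)
print(*delta([450.6,315.4,4.8],down(-12.87)))
cv2.imwrite('pics/w5c.png',cv2.resize(im[200:330,220:420],None,fx=3,fy=3))
E
```

```text
time_s: 2.85
ee_pos: [448.2, 314.7, 40.5]
ee_rot: [-135.0, 89.8, -147.8]
force: [-0.8, -0.1, 0.5]
gripper_width: 45.3
time_s: 3.1
ee_pos: [453.5, 315.5, 43.0]
ee_rot: [45.8, 89.8, 32.8]
force: [0.7, -0.5, 0.1]
gripper_width: 45.6
(array([453.48636113, 315.48012264,  42.97636145]), array([45.77166862, 89.83323931, 32.79104911]))
[38.2 -0.8 -2.9] [-0.12  0.12 -0.13]
```

View pics/w5c.png

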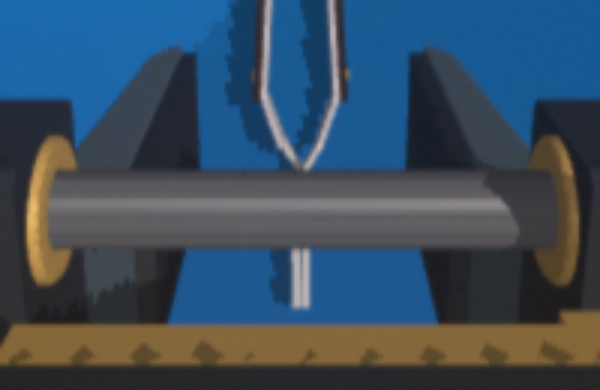

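```bash
python3 -m handwheel '{"gripper":[0.5,0.5,0.5,0.5,0.5],"offset":[[20,-0.8,-2.5],[33,-0.8,-2.5],[36,-0.8,-2.5],[37,-0.8,-2.5],[37,-0.8,-2.5]],"rot":[[0,0,0],[0,0,0],[0,0,0],[0,0,0],[0,0,0]]}'
python3 - <<'E'
from h import *
s=state();print(s['ee_pos'],s['force'])
print(*delta([450.6,315.4,4.8],down(-12.87)))
E
```

```text
time_s: 3.57
ee_pos: [450.2, 314.9, 5.5]
ee_rot: [48.0, 89.9, 35.0]
force: [-0.6, -0.2, 0.6]
gripper_width: 45.7
[450.17155273 314.92313857   5.50705426] [-0.64173774 -0.1820446   0.57739938]
[0.7 0.6 0.3] [-0.11  0.06 -0.06]
```

```bash
python3 -m handwheel '{"gripper":[0.9,0.9,0.9,0.9,0.9],"offset":[[0,0,0],[0,0,0],[0,0,0],[0,0,0],[0,0,0]],"rot":[[0,0,0],[0,0,0],[0,0,0],[0,0,0],[0,0,0]]}' 35
python3 -m handwheel '{"gripper":[0.9,0.9,0.9,0.9,0.9],"offset":[[0,0,0],[0,0,0],[0,0,0],[0,0,0],[0,0,0]],"rot":[[0,0,0],[0,0,0],[0,0,0],[0,0,0],[0,0,0]]}' 35
```

```text
time_s: 3.98
ee_pos: [449.3, 314.8, 5.1]
ee_rot: [52.1, 90.0, 39.2]
force: [-0.2, 0.6, -0.5]
gripper_width: 15.2
time_s: 4.4
ee_pos: [449.2, 314.6, 4.8]
ee_rot: [104.5, 90.0, 91.5]
force: [-0.5, -0.3, 0.0]
gripper_width: 9.4
```

Run:
```python
from h import *
im,e=snap('wrist','w6.png');print(e,state()['gripper_width'])
cv2.imwrite('pics/w6c.png',cv2.resize(im[180:330,220:420],None,fx=3.5,fy=3.5))
im,_=snap('scene','s6.png')
cv2.imwrite('pics/s6c.png',cv2.resize(im[200:310,390:510],None,fx=5,fy=5))
```

```text
(array([449.19239519, 314.64533949,   4.80434636]), array([104.49416721,  89.99617526,  91.54535107])) 8.990712346110048
```

View pics/w6c.png

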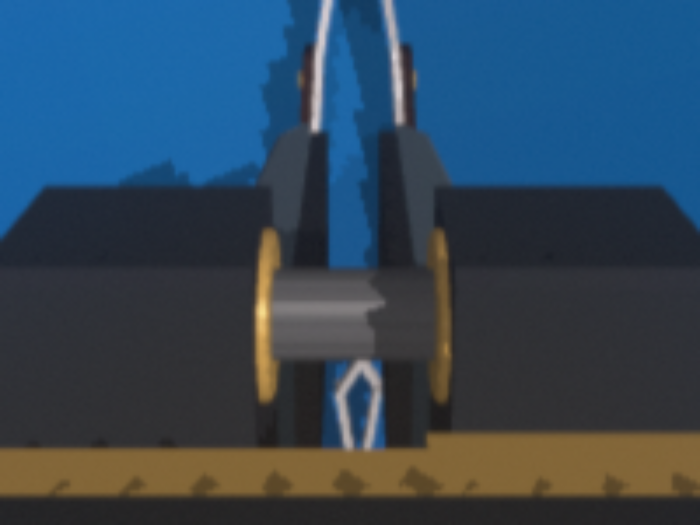

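View pics/s6c.png

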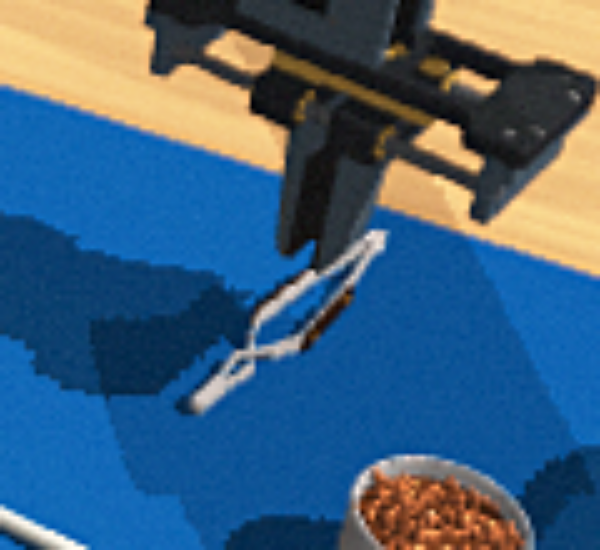

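Run:
```python
from h import *
s=state();print(s['ee_pos'],s['ee_rot'],s['qpos'],s['gripper_width'])
for z in(0,5,30,60):
  print(z,proj('scene',[[449,315,z]]),(proj('scene',[[449,315,z]])-[390,200])*5, (proj('wrist',[[449.2,314.6,z]],ee('w6.png'))-[220,180])*3.5)
print((proj('scene',[[450.6,315.3,12]])-[390,200])*5)
```

```text
[449.18629084 314.63831964   4.8230289 ] [91.31523281 89.99589821 78.36796086] [ 3.38063156e+01  2.54252806e+01  1.06348755e+02  3.85940548e-03
  4.82230422e+01 -4.32489836e+01] 9.38452853912945
0 [[450.12999039 262.81978021]] [[300.64995197 314.09890107]] [[353.62623182 138.84711249]]
5 [[450.48784314 261.23888196]] [[302.43921568 306.19440981]] [[353.65172666 146.02628294]]
30 [[452.30709164 253.20192581]] [[311.53545821 266.00962904]] [[353.79810337 187.24494614]]
60 [[454.55840506 243.25622177]] [[322.79202528 216.28110886]] [[354.02982111 252.49504618]]
[[304.62138436 297.12223291]]
```

View pics/w6.png

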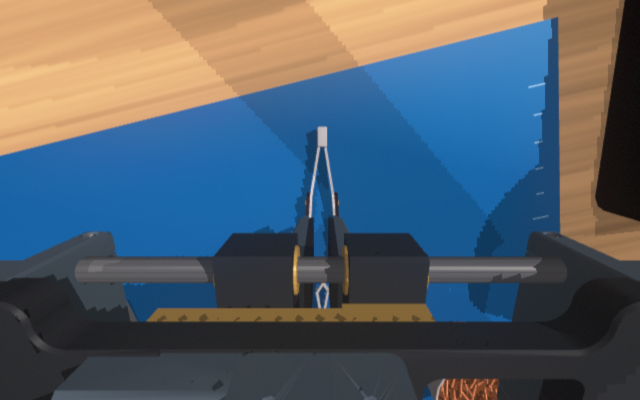

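View pics/s6.png

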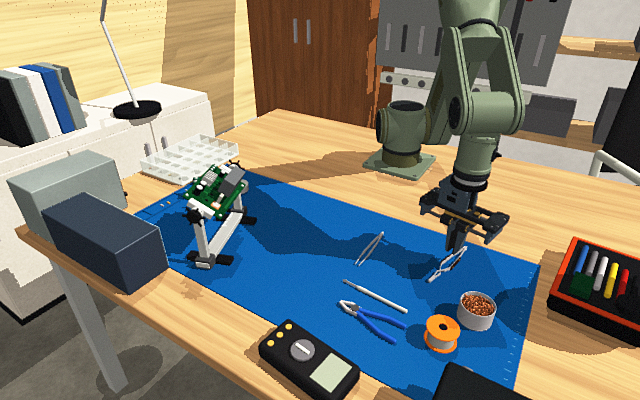

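The gripper shut above the tweezers: its width is 9.4 mm, and the scene crop puts the fingertips near (308,258) with the tweezers still relaxed below. I'll measure where the tips really are.

Run:
```python
from h import *
im=cv2.imread('pics/s6.png');cv2.imwrite('pics/s6d.png',cv2.resize(im[205:290,420:495],None,fx=7,fy=7,interpolation=cv2.INTER_CUBIC))
im=cv2.imread('pics/w6.png');cv2.imwrite('pics/w6d.png',cv2.resize(im[190:310,280:370],None,fx=5,fy=5,interpolation=cv2.INTER_CUBIC))
im,_=snap('top','t6.png');cv2.imwrite('pics/t6d.png',cv2.resize(im[190:300,160:270],None,fx=5,fy=5,interpolation=cv2.INTER_CUBIC))
```

```text
(no output)
```

View pics/s6d.png

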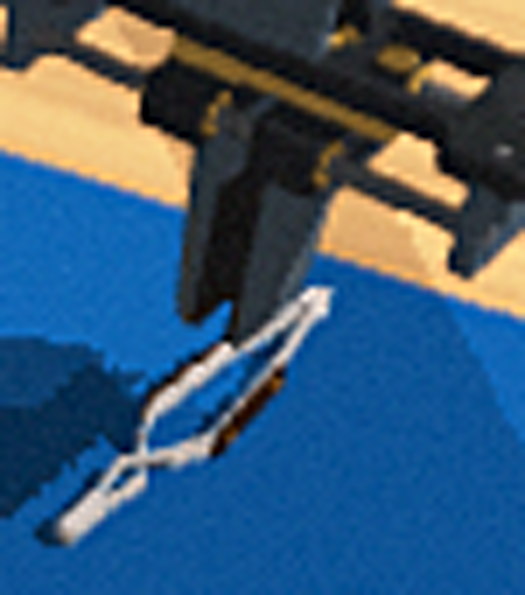

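View pics/w6d.png

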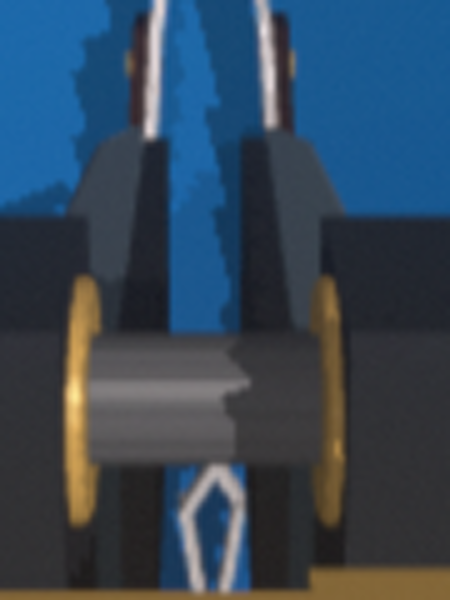

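View pics/t6d.png

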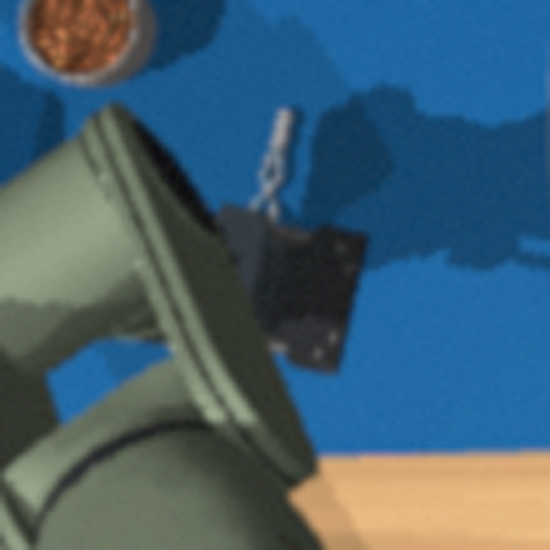

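The fingertips sit about 35 mm behind the reported TCP. The wrist image gives pad depth 180 mm, so tip x≈-37, and the scene view puts the tips at z≈35–40. I'll reopen, then descend in steps while watching the force.

```bash
python3 -m handwheel '{"gripper":[0.5,0.5,0.5,0.5,0.5],"offset":[[0,0,0],[0,0.3,0.7],[0,0.3,0.7],[0,0.3,0.7],[10,0.3,0.7]],"rot":[[0,0,0],[0,0,0],[0,0,0],[0,0,0],[0,0,0]]}'
python3 -m handwheel '{"gripper":[0.5,0.5,0.5],"offset":[[3,0,0],[5,0,0],[5,0,0]],"rot":[[0,0,0],[0,0,0],[0,0,0]]}'
python3 - <<'E'
from h import *
im,_=snap('scene','s7.png');cv2.imwrite('pics/s7d.png',cv2.resize(im[205:290,420:495],None,fx=7,fy=7,interpolation=cv2.INTER_CUBIC))
s=state();print(s['ee_pos'],s['force'],s['gripper_width'])
E
```

```text
time_s: 4.97
ee_pos: [451.3, 315.7, -3.9]
ee_rot: [47.5, 89.8, 34.5]
force: [-0.0, 0.1, 0.7]
gripper_width: 39.7
time_s: 5.22
ee_pos: [449.3, 314.4, -11.1]
ee_rot: [-134.8, 89.9, -147.7]
force: [-0.3, -0.7, 0.3]
gripper_width: 45.7
[449.60988874 314.55064764 -10.71441902] [-0.88855511 -0.20542041 -0.57479204] 45.7944450812672
```

View pics/s7d.png

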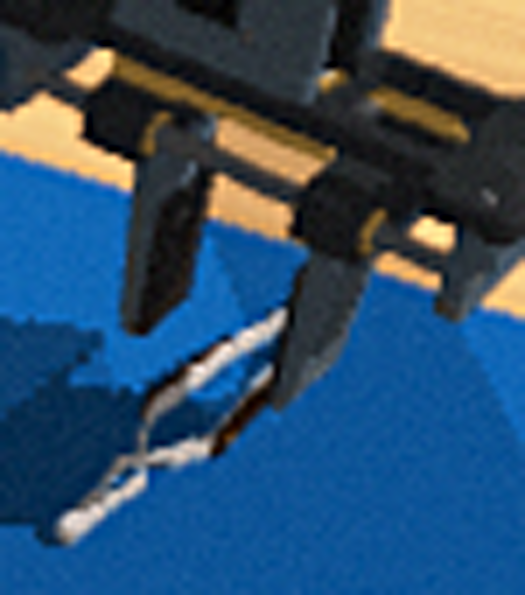

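```bash
python3 -m handwheel '{"gripper":[0.5,0.5,0.5],"offset":[[6,0.5,0.5],[11,0.8,0.8],[13,0.8,0.8]],"rot":[[0,0,0],[0,0,0],[0,0,0]]}'
python3 -m handwheel '{"gripper":[0.5,0.5,0.5],"offset":[[2,0,0],[3,0,0],[3,0,0]],"rot":[[0,0,0],[0,0,0],[0,0,0]]}'
python3 - <<'E'
from h import *
im,_=snap('scene','s8.png');cv2.imwrite('pics/s8d.png',cv2.resize(im[205:290,420:495],None,fx=7,fy=7,interpolation=cv2.INTER_CUBIC))
im,_=snap('wrist','w8.png');cv2.imwrite('pics/w8d.png',cv2.resize(im[130:310,250:400],None,fx=3.3,fy=3.3,interpolation=cv2.INTER_CUBIC))
s=state();print(s['ee_pos'],s['force'],s['gripper_width'])
E
```

```text
time_s: 5.52
ee_pos: [450.6, 315.1, -24.0]
ee_rot: [-136.1, 89.9, -149.1]
force: [-0.2, -0.3, -0.3]
gripper_width: 45.5
time_s: 5.77
ee_pos: [450.8, 315.3, -26.4]
ee_rot: [-139.8, 90.0, -152.8]
force: [-0.7, 0.5, -0.0]
gripper_width: 45.9
[450.98207839 315.43070775 -26.11414892] [0.29879737 0.07884874 0.39865088] 45.75653242835336
```

View pics/s8d.png

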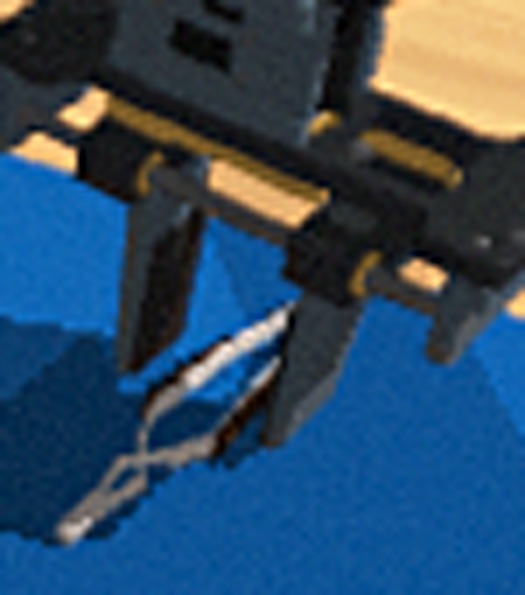

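View pics/w8d.png

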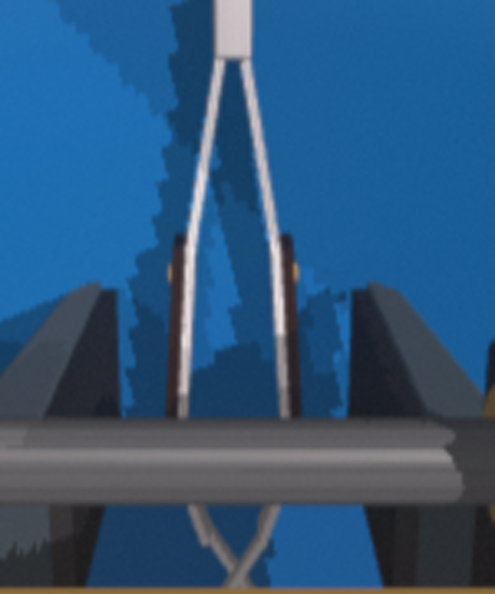

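```bash
python3 -m handwheel '{"gripper":[0.5,0.5,0.5],"offset":[[1,0,-1],[2,0,-1],[2,0,-1]],"rot":[[0,0,0],[0,0,0],[0,0,0]]}'
python3 -m handwheel '{"gripper":[0.5,0.5,0.5],"offset":[[1,0,0],[2,0,0],[2,0,0]],"rot":[[0,0,0],[0,0,0],[0,0,0]]}'
python3 - <<'E'
from h import *
im,_=snap('scene','s9.png');cv2.imwrite('pics/s9d.png',cv2.resize(im[225:290,430:490],None,fx=9,fy=9,interpolation=cv2.INTER_CUBIC))
s=state();print(s['ee_pos'],s['force'],s['gripper_width'])
E
```

```text
time_s: 6.12
ee_pos: [449.8, 315.6, -28.2]
ee_rot: [-166.1, 90.0, -179.1]
force: [-0.5, -0.5, 0.7]
gripper_width: 45.8
time_s: 6.37
ee_pos: [449.8, 315.5, -30.4]
ee_rot: [-139.9, 90.0, -152.8]
force: [0.2, 0.6, 0.7]
gripper_width: 45.4
[449.87055202 315.5243997  -30.28582927] [-0.42117111 -0.50024092  0.61707882] 45.48763785696446
```

View pics/s9d.png

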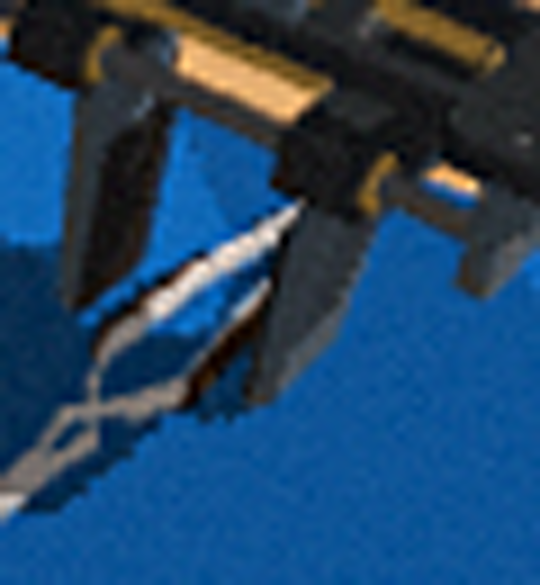

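```bash
python3 -m handwheel '{"gripper":[0.5,0.5],"offset":[[1,0,0],[1,0,0]],"rot":[[0,0,0],[0,0,0]]}'
python3 -m handwheel '{"gripper":[0.5,0.5],"offset":[[1,0,0],[1,0,0]],"rot":[[0,0,0],[0,0,0]]}'
python3 -m handwheel '{"gripper":[0.5,0.5],"offset":[[1,0,0],[1,0,0]],"rot":[[0,0,0],[0,0,0]]}'
```

```text
time_s: 6.58
ee_pos: [449.8, 315.6, -31.3]
ee_rot: [-149.9, 90.0, -162.8]
force: [-0.3, 0.3, 0.1]
gripper_width: 45.3
time_s: 6.75
ee_pos: [449.8, 315.5, -32.3]
ee_rot: [-143.4, 90.0, -156.3]
force: [0.1, -0.4, 0.5]
gripper_width: 45.7
time_s: 6.92
ee_pos: [449.8, 315.5, -33.4]
ee_rot: [-141.3, 90.0, -154.3]
force: [-0.6, 0.0, -0.5]
gripper_width: 45.3
```

```bash
python3 -m handwheel '{"gripper":[0.5,0.5],"offset":[[1,0,0],[1,0,0]],"rot":[[0,0,0],[0,0,0]]}'
python3 -m handwheel '{"gripper":[0.5,0.5],"offset":[[1,0,0],[1,0,0]],"rot":[[0,0,0],[0,0,0]]}'
python3 - <<'E'
from h import *
im,_=snap('scene','s10.png');cv2.imwrite('pics/s10d.png',cv2.resize(im[225:290,430:490],None,fx=9,fy=9,interpolation=cv2.INTER_CUBIC))
s=state();print(s['ee_pos'],s['force'],s['gripper_width'])
E
```

```text
time_s: 7.08
ee_pos: [449.8, 315.5, -34.3]
ee_rot: [-151.1, 90.0, -164.1]
force: [0.5, -0.5, 0.4]
gripper_width: 45.3
time_s: 7.25
ee_pos: [449.9, 315.6, -34.4]
ee_rot: [64.9, 90.0, 51.9]
force: [-0.9, -1.0, 6.0]
gripper_width: 45.6
[449.90975369 315.58521855 -34.41721936] [-1.62218715 -1.67175878  6.03764153] 45.16063115056655
```

View pics/s10d.png

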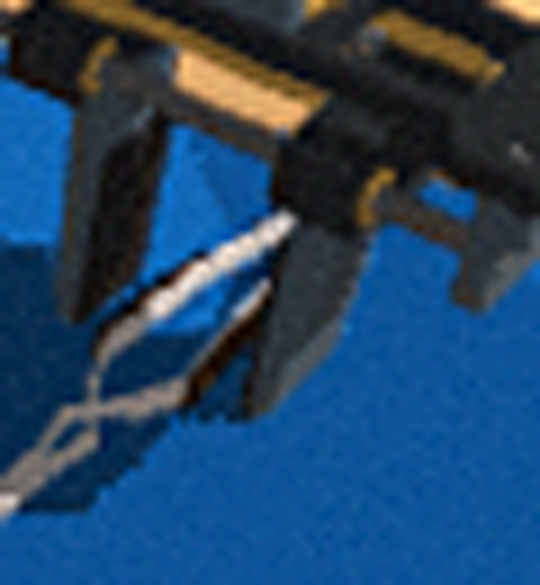

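Contact with the mat shows at reported z≈-34.4 (mat at 3), so the real tips are 37.4 mm behind the reported TCP. I'll raise 1.5 mm and close.

```bash
python3 -m handwheel '{"gripper":[0.5,0.7,0.9,0.9,0.9],"offset":[[-1.5,0,0],[-1.5,0,0],[-1.5,0,0],[-1.5,0,0],[-1.5,0,0]],"rot":[[0,0,0],[0,0,0],[0,0,0],[0,0,0],[0,0,0]]}' 30
python3 -m handwheel '{"gripper":[0.9,0.9,0.9,0.9],"offset":[[0,0,0],[0,0,0],[0,0,0],[0,0,0]],"rot":[[0,0,0],[0,0,0],[0,0,0],[0,0,0]]}' 30
python3 - <<'E'
from h import *
im,_=snap('wrist','w11.png');cv2.imwrite('pics/w11d.png',cv2.resize(im[130:310,250:400],None,fx=3.3,fy=3.3,interpolation=cv2.INTER_CUBIC))
s=state();print(s['ee_pos'],s['force'],s['gripper_width'])
E
```

```text
time_s: 7.72
ee_pos: [449.9, 315.6, -33.8]
ee_rot: [-151.8, 90.0, -164.7]
force: [0.7, -0.5, 0.6]
gripper_width: 21.8
time_s: 8.05
ee_pos: [449.9, 315.6, -33.8]
ee_rot: [-161.5, 90.0, -174.5]
force: [0.2, -0.0, -0.9]
gripper_width: 16.8
[449.89569883 315.59907686 -33.72860909] [1.25036685 0.1917744  0.02233325] 17.250800808835272
```

View pics/w11d.png

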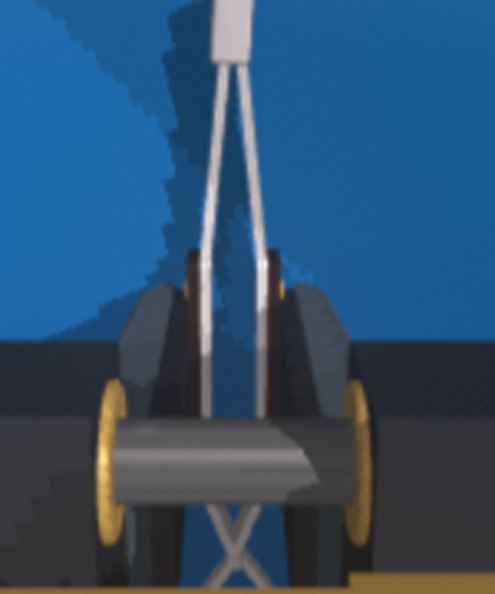

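Tweezers squeezed to the stop: width about 17 mm, with crossed jaws visible at (235,560) in the crop. Next I'll lift and plan the viewing pose near the leg.

```bash
cat >> h.py <<'E'
def tilt(q):
    Rb,t=holder(q);return np.c_[-Rb[:,2],Rb[:,1],Rb[:,0]],Rb,t
E
python3 - <<'E'
from h import *
q=np.load('hold.npy');Rt,Rb,t=tilt(q)
leg=t+Rb@[-22,-45,13];print(leg)
v=leg+90*Rb[:,2];print('view',v,*delta(v,Rt))
f=leg-90*Rb[:,0]-41.8*Rb[:,2];print('final',f,f+37*Rb[:,2])
E
python3 -m handwheel '{"gripper":[0.9,0.9,0.9,0.9,0.9],"offset":[[-15,0,0],[-50,0,0],[-90,0,0],[-130,0,0],[-170,0,0]],"rot":[[0,0,0],[0,0,0],[0,0,0],[0,0,0],[0,0,0]]}'
python3 -m handwheel '{"gripper":[0.9,0.9,0.9,0.9,0.9],"offset":[[-40,0,0],[-80,0,0],[-120,0,0],[-140,0,0],[-140,0,0]],"rot":[[0,0,0],[0,0,0],[0,0,0],[0,0,0],[0,0,0]]}'
python3 - <<'E'
from h import *
q=np.load('hold.npy');Rt,Rb,t=tilt(q)
im,_=snap('scene','s12.png');cv2.imwrite('pics/s12d.png',cv2.resize(im[100:260,400:540],None,fx=4,fy=4,interpolation=cv2.INTER_CUBIC))
leg=t+Rb@[-22,-45,13]
v=leg+90*Rb[:,2];print('view',v,*delta(v,Rt))
E
```

```text
[ 620.1842811  -211.67710903  152.18592585]
view [ 602.56699747 -163.67340436  226.24857268] [-260.  -432.8  256.2] [ 55.1  -31.7  -17.17]
final [ 602.84978877 -164.44395618   66.65356562] [ 595.60712772 -144.70909982   97.10154264]
time_s: 8.52
ee_pos: [449.4, 315.3, 138.0]
ee_rot: [-140.6, 90.0, -153.6]
force: [1.1, 0.3, -0.3]
gripper_width: 17.1
time_s: 8.93
ee_pos: [452.0, 317.0, 282.3]
ee_rot: [47.1, 89.3, 34.1]
force: [0.5, 0.8, -0.6]
gripper_width: 17.0
view [ 602.56699747 -163.67340436  226.24857268] [  51.8 -434.   255.2] [ 54.99 -31.61 -17.5 ]
```

View pics/s12d.png

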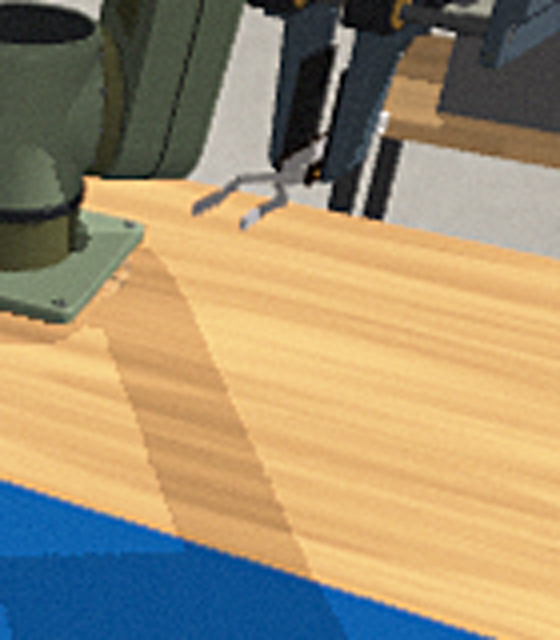

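Lifted, with the jaws spread at (200,210) and (250,220) in the crop. Now to the viewing pose.

```bash
python3 -m handwheel '{"gripper":[0.9,0.9,0.9,0.9,0.9],"offset":[[0,-30,18],[0,-65,38],[0,-100,59],[0,-135,79],[0,-170,100]],"rot":[[5.5,-3.2,-1.7],[11,-6.3,-3.5],[16.5,-9.5,-5.2],[22,-12.6,-7],[27.5,-15.8,-8.7]]}'
python3 - <<'E'
from h import *
q=np.load('hold.npy');Rt,Rb,t=tilt(q)
leg=t+Rb@[-22,-45,13]
v=leg+110*Rb[:,2];print('view',v,*delta(v,Rt),state()['qpos'].round(1))
E
```

```text
time_s: 9.4
ee_pos: [508.4, 125.4, 274.5]
ee_rot: [-15.4, 72.0, -56.3]
force: [-0.2, -0.3, -1.5]
gripper_width: 17.1
view [ 598.65204555 -153.00591443  242.70693864] [ 117.2 -145.2  227.7] [ 27.49 -15.73  -8.25] [ 25.1   8.7  91.1 -18.2  78.1 -20.5]
```

```bash
python3 -m handwheel '{"gripper":[0.9,0.9,0.9,0.9,0.9],"offset":[[15,-20,35],[30,-40,70],[45,-65,105],[60,-85,135],[75,-100,160]],"rot":[[5.5,-3.1,-1.6],[11,-6.3,-3.3],[16.5,-9.4,-5],[22,-12.6,-6.6],[27.5,-15.7,-8.2]]}'
python3 - <<'E'
from h import *
q=np.load('hold.npy');Rt,Rb,t=tilt(q)
leg=t+Rb@[-22,-45,13]
v=leg+110*Rb[:,2];print('view',v,*delta(v,Rt),state()['qpos'].round(1))
E
```

```text
time_s: 9.82
ee_pos: [572.5, -66.9, 258.7]
ee_rot: [0.2, 55.4, -69.7]
force: [-0.5, -0.8, -0.8]
gripper_width: 17.2
view [ 598.65204555 -153.00591443  242.70693864] [64.2 -5.1 64.9] [-0.07 -0.06 -0.06] [ 13.5  12.4  95.5 -36.4  71.6   5.1]
```

```bash
python3 -m handwheel '{"gripper":[0.9,0.9,0.9,0.9,0.9],"offset":[[15,-2,25],[30,-4,50],[45,-5,65],[45,-5,65],[45,-5,65]],"rot":[[0,0,0],[0,0,0],[0,0,0],[0,0,0],[0,0,0]]}'
python3 - <<'E'
from h import *
im,e=snap('wrist','w13.png');print(e)
im,_=snap('scene','s13.png')
E
```

```text
time_s: 10.23
ee_pos: [595.0, -141.1, 257.3]
ee_rot: [-0.1, 55.7, -69.8]
force: [-0.1, -0.5, 0.4]
gripper_width: 17.0
(array([ 594.97218498, -141.10003807,  257.28808309]), array([ -0.13576128,  55.68636719, -69.8377343 ]))
```

View pics/w13.png

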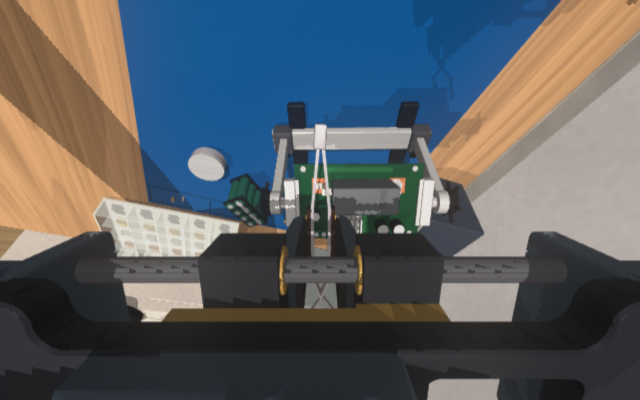

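View pics/s13.png

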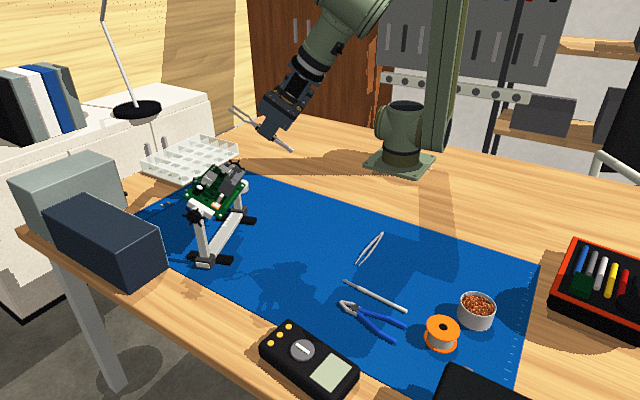

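Run:
```python
from h import *
im=cv2.imread('pics/w13.png');cv2.imwrite('pics/w13d.png',cv2.resize(im[120:250,270:450],None,fx=4.4,fy=4.4,interpolation=cv2.INTER_CUBIC))
q=np.load('hold.npy');Rb,t=holder(q);e=ee('w13.png')
for X in ([-50,-81,0],[-50,81,0],[-37,-35,68],[-37,35,68],[-7,-35,68],[-7,35,68],[-22,-45,13]):
  print(X,((proj('wrist',t+Rb@X,e)-[270,120])*4.4).round())
```

```text
[-50, -81, 0] [[ 95. 198.]]
[-50, 81, 0] [[662. 199.]]
[-37, -35, 68] [[264. 291.]]
[-37, 35, 68] [[562. 292.]]
[-7, -35, 68] [[262. 413.]]
[-7, 35, 68] [[553. 414.]]
[-22, -45, 13] [[221. 304.]]
```

View pics/w13d.png

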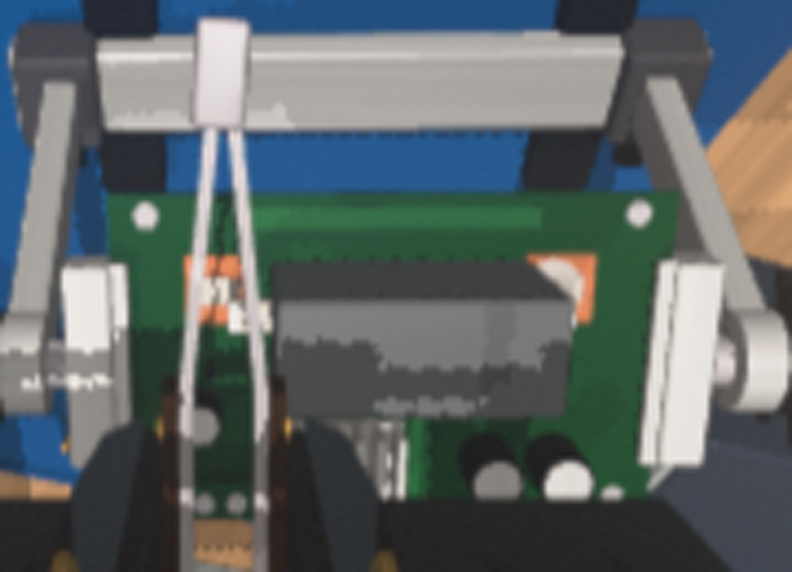

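```bash
cat >> h.py <<'E'
def bray(uv,z,q,e): # wrist pixel -> board coords on board plane z
    Rb,t=holder(q);p=camera_params('wrist');Rc,c=campose('wrist',p,e);uv=np.atleast_2d(uv)
    d=np.c_[(uv[:,0]-p['cx'])/p['fx'],-(uv[:,1]-p['cy'])/p['fy'],-np.ones(len(uv))]@Rc.T@Rb
    c=(c-t)@Rb;return c+d*((z-c[2])/d[:,2])[:,None]
E
python3 - <<'E'
from h import *
q0=np.load('hold.npy');e=ee('w13.png')
X=np.array([[-50,-81,0],[-50,81,0],[-37,-35,68],[-37,35,68],[-7,-35,68],[-7,35,68],[-37,-35,26],[-37,35,26.]])
u=np.array([[107,193],[681,192],[279,300],[575,303],[275,413],[562,416],[275,263],[530,262]])/4.4+[270,120]
# tilt pos: include rail features? feet fixed: holder rail on mat
def f(q):
    Rb,t=holder(q[:4]);t=t+[0,0,q[4]];return np.r_[(proj('wrist',X@Rb.T+t,e)-u).ravel(),q[4]/3]
r=least_squares(f,np.r_[q0,0]);print(r.x,np.degrees(r.x[2:4]));print((f(r.x)[:-1].reshape(-1,2)).round(1))
print('diff',r.x[:4]-q0)
q=r.x[:4];np.save('hold2.npy',r.x)
px=lambda a:np.array(a)/4.4+[270,120]
print('pads',bray(px([[185,257],[185,325],[528,256],[596,256],[596,322],[212,290]]),0,q,e).round(1))
print('bend',bray(px([[228,300],[228,332],[272,332],[272,302]]),28.5,q,e).round(1))
print('clamp',bray(px([[128,330]]),8,q,e).round(1))
E
```

```text
[ 6.74732176e+02 -2.19279187e+02 -1.21703115e+00  5.55361706e-01
 -2.42364053e+00] [-69.73074837  31.81988183]
[[ 0.1  0.2]
 [-1.1  0.5]
 [-0.2 -0.2]
 [ 0.2 -0.8]
 [ 0.3  1.3]
 [ 0.7  0.7]
 [-0.8 -0.9]
 [ 0.7 -0.6]]
diff [ 3.28595054e+00  1.46381175e+00  2.02798077e-03 -4.89061413e-02]
pads [[-33.4 -59.    0. ]
 [-13.  -59.2   0. ]
 [-33.7  39.7   0. ]
 [-33.7  59.2   0. ]
 [-14.   61.    0. ]
 [-23.6 -51.2   0. ]]
bend [[-28.1 -46.7  28.5]
 [-19.2 -46.7  28.5]
 [-19.3 -34.8  28.5]
 [-27.6 -34.9  28.5]]
clamp [[-13.8 -75.2   8. ]]
```

Run:
```python
from h import *
im=cv2.imread('pics/w13.png');c=cv2.resize(im[160:225,305:415],None,fx=7,fy=7,interpolation=cv2.INTER_CUBIC)
c=cv2.convertScaleAbs(c,alpha=1.8);cv2.imwrite('pics/w13e.png',c)
q=np.load('hold2.npy');Rb,t=holder(q[:4]);t=t+[0,0,q[4]];e=ee('w13.png')
for X in ([-37,-35,68],[-37,35,68],[-7,-35,68],[-7,35,68],[-37,-35,26],[-37,35,26]):
  print(X,((proj('wrist',t+Rb@X,e)-[305,160])*7).round())
```

```text
[-37, -35, 68] [[198. 196.]]
[-37, 35, 68] [[671. 196.]]
[-7, -35, 68] [[195. 386.]]
[-7, 35, 68] [[654. 387.]]
[-37, -35, 26] [[187. 132.]]
[-37, 35, 26] [[603. 132.]]
```

View pics/w13e.png

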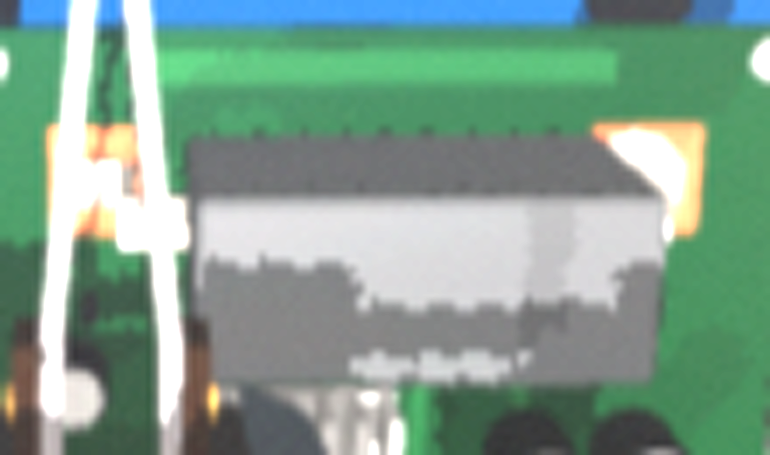

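Run:
```python
from h import *
q0=np.load('hold2.npy');e=ee('w13.png')
X=np.array([[-50,-81,0],[-50,81,0],[-37,-35,68],[-37,35,68],[-7,-35,68],[-7,35,68],[-37,-35,26],[-37,35,26.]])
u=np.array([[107,193],[681,192],[0,0],[0,0],[0,0],[0,0],[0,0],[0,0]])/4.4+[270,120]
u[2:]=np.array([[199,197],[664,199],[200,384],[655,383],[190,139],[600,137]])/7+[305,160]
b=lambda sx,sy,z:[-22+15*sx,35*sy,z]
Xt=np.array([b(-1,1,68),b(1,1,68),b(1,-1,68),b(-1,-1,68)]);ut=np.array([(103,222),(150,200),(198,325),(150,345)])/5+[350,105]
Xs=np.array([[-50,81,0],[50,81,0],b(-1,-1,68),b(1,-1,68)]);us=np.array([(215,308),(60,208),(340,98),(275,76)])/4.5+[170,150]
def f(q,w=1):
    Rb,t=holder(q[:4]);t=t+[0,0,q[4]]
    return np.r_[(proj('wrist',X@Rb.T+t,e)-u).ravel(),q[4]/1.5,(proj('top',Xt@Rb.T+t)-ut+q[5:7]).ravel(),(proj('scene',Xs@Rb.T+t)-us+q[7:9]).ravel(),q[5:9]/1]
r=least_squares(f,np.r_[q0,0,0,0,0],loss='soft_l1');v=f(r.x)
print(r.x.round(3),np.degrees(r.x[2:4]));print(v[:16].reshape(-1,2).round(1).tolist(),v[17:25].reshape(-1,2).round(1).tolist(),v[25:33].reshape(-1,2).round(1).tolist())
J=r.jac;C=np.linalg.inv(J.T@J)*.5;print(np.sqrt(np.diag(C)).round(3))
np.save('hold3.npy',r.x[:5])
q=r.x
px=lambda a:np.array(a)/7+[305,160]
Q=q[:4]
print('bend',bray(px([[118,198],[118,250],[188,224]]),28.5,Q,e).round(1))
s=state();Rt,Rb,t=tilt(Q);t=t+[0,0,q[4]]
leg=t+Rb@[-22,-45,13];print('leg',leg,'leg in tool',rpy(s['ee_rot']).T@(leg-s['ee_pos']),R.from_matrix(rpy(s['ee_rot']).T@Rt).as_rotvec(degrees=True))
```

```text
[ 6.74649e+02 -2.18768e+02 -1.21500e+00  5.58000e-01 -1.64300e+00
  1.28000e-01  1.45000e+00 -2.14000e-01  4.23000e-01] [-69.60825159  31.95316088]
[[0.0, 0.4], [-0.9, 0.5], [-0.2, -0.0], [1.2, -0.4], [-0.7, 0.5], [0.1, 0.6], [-0.4, -0.8], [0.6, -0.6]] [[-0.7, 0.1], [-0.3, -0.5], [0.6, -0.6], [0.2, 0.1]] [[1.2, 0.9], [-2.6, -0.6], [-0.7, 0.3], [3.2, -1.6]]
[0.704 0.931 0.008 0.011 1.061 0.425 0.416 0.554 0.494]
bend [[-27.6 -46.6  28.5]
 [-18.6 -46.6  28.5]
 [-23.1 -34.9  28.5]]
leg [ 623.34667154 -209.907056    151.76230635] leg in tool [130.6738547    1.40314461   2.10507342] [ 3.44160535e-06  2.40070464e+00 -3.73704211e-02]
```

Run:
```python
from h import *
e=ee('w13.png');Rt=rpy(e[1])
for x in(-36.8,-41.8,-46.8):
  for z in (-71,-23): print(x,z,((proj('wrist',e[0]+Rt@np.array([x,0,z]),e)-[270,120])*4.4).round(1))
```

```text
-36.8 -71 [[224.2  38.8]]
-36.8 -23 [[224.2 380. ]]
-41.8 -71 [[224.2  39.1]]
-41.8 -23 [[224.3 389.8]]
-46.8 -71 [[224.3  39.5]]
-46.8 -23 [[224.3 400.2]]
```

```bash
cat >> h.py <<'E'
def tgt(d,x=-41.8,y=0.0,q=None):
    q=np.load('hold3.npy');Rt,Rb,t=tilt(q[:4]);t=t+[0,0,q[4]];leg=t+Rb@[-22.3,-45.1,13]
    return leg-Rt@np.array([x,y,d]),Rt
E
python3 - <<'E'
from h import *
p,Rt=tgt(145,x=60);print(p,*delta(p,Rt))
p,Rt=tgt(145);print(p,*delta(p,Rt))
E
```

```text
[569.23200904 -64.61994233 125.77465728] [  64.6    1.3 -140.6] [ 0.    2.4  -0.04]
[ 588.00412093 -115.1188893    39.39928944] [ 166.4    1.3 -144.8] [ 0.    2.4  -0.04]
```

```bash
python3 -m handwheel '{"gripper":[0.9,0.9,0.9,0.9,0.9],"offset":[[0,0,-36],[0,1,-72],[10,1.3,-108],[30,1.3,-140.6],[60,1.3,-140.6]],"rot":[[0,0.5,0],[0,1,0],[0,1.5,0],[0,2,0],[0,2.4,0]]}'
python3 -m handwheel '{"gripper":[0.9,0.9,0.9],"offset":[[0,0,0],[0,0,0],[0,0,0]],"rot":[[0,0,0],[0,0,0],[0,0,0]]}'
python3 - <<'E'
from h import *
print(state()['gripper_width'])
p,Rt=tgt(145);print(p,*delta(p,Rt))
im,e=snap('wrist','w14.png')
im,_=snap('scene','s14.png');cv2.imwrite('pics/s14d.png',cv2.resize(im[90:280,160:320],None,fx=4,fy=3.1,interpolation=cv2.INTER_CUBIC))
im,_=snap('top','t14.png');cv2.imwrite('pics/t14d.png',cv2.resize(im[100:230,290:450],None,fx=4.5,fy=4.5,interpolation=cv2.INTER_CUBIC))
E
```

```text
time_s: 10.75
ee_pos: [567.6, -57.0, 127.9]
ee_rot: [0.1, 58.2, -69.1]
force: [0.5, 0.1, -0.5]
gripper_width: 17.2
time_s: 11.0
ee_pos: [570.1, -62.0, 132.0]
ee_rot: [0.5, 57.9, -69.1]
force: [0.1, 0.2, -0.6]
gripper_width: 16.6
16.642063021106708
[ 588.00412093 -115.1188893    39.39928944] [108.2  -2.2  -1.7] [-0.11  0.1  -0.25]
```

View pics/s14d.png

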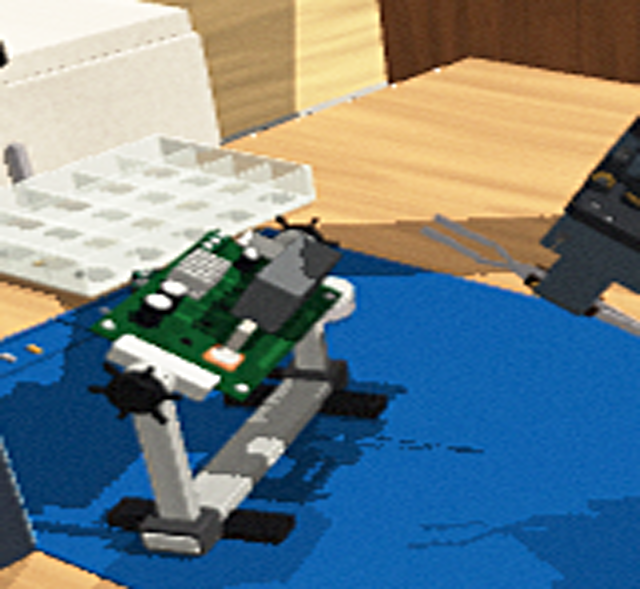

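View pics/t14d.png

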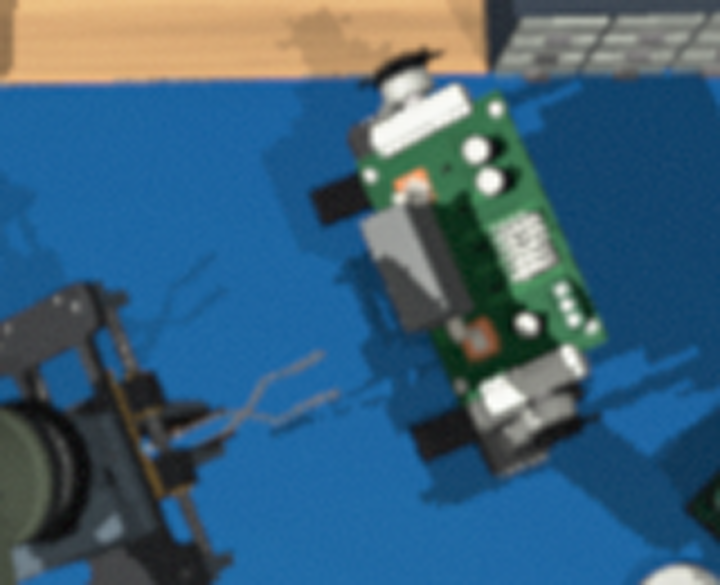

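View pics/w14.png

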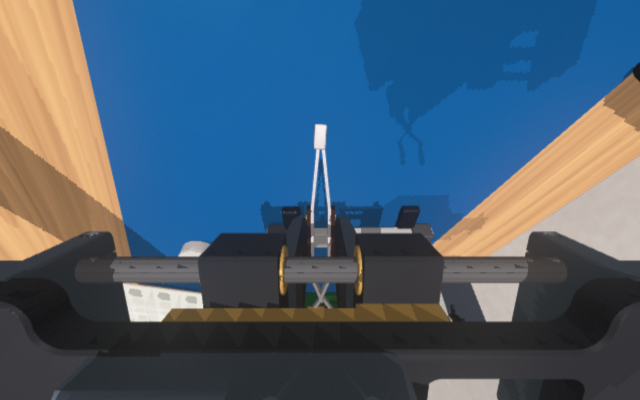

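```bash
python3 -m handwheel '{"gripper":[0.9,0.9,0.9,0.9,0.9],"offset":[[30,0,0],[65,-1,0],[95,-1,-1],[106,-1,-1.5],[106,-1,-1.5]],"rot":[[0,0,0],[0,0,0],[0,0,0],[0,0,0],[0,0,0]]}'
python3 -m handwheel '{"gripper":[0.9,0.9,0.9,0.9],"offset":[[0,0,0],[0,0,0],[0,0,0],[0,0,0]],"rot":[[0,0,0],[0,0,0],[0,0,0],[0,0,0]]}'
python3 - <<'E'
from h import *
s=state();print(s['gripper_width'],s['qvel'].round(1))
p,Rt=tgt(145);print(p,*delta(p,Rt))
im,_=snap('scene','s15.png');cv2.imwrite('pics/s15d.png',cv2.resize(im[140:270,180:310],None,fx=5,fy=4.6,interpolation=cv2.INTER_CUBIC))
im,_=snap('top','t15.png');cv2.imwrite('pics/t15d.png',cv2.resize(im[130:215,310:425],None,fx=7,fy=7,interpolation=cv2.INTER_CUBIC))
E
```

```text
time_s: 11.57
ee_pos: [586.7, -115.7, 38.8]
ee_rot: [-0.1, 58.0, -69.8]
force: [-0.2, -0.0, -0.8]
gripper_width: 16.7
time_s: 11.9
ee_pos: [588.7, -113.9, 41.8]
ee_rot: [0.6, 57.9, -69.1]
force: [-0.3, -0.3, 0.6]
gripper_width: 17.1
17.07988487631409 [-0.1  0.2  0.4 -0.1 -0.1  0. ]
[ 588.00412093 -115.1188893    39.39928944] [ 2.5 -1.1 -0.5] [-0.13  0.12 -0.29]
```

View pics/s15d.png

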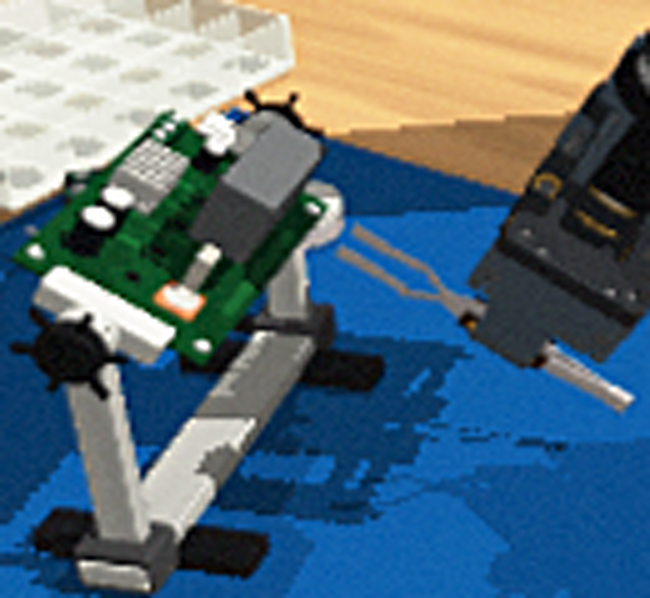

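View pics/t15d.png

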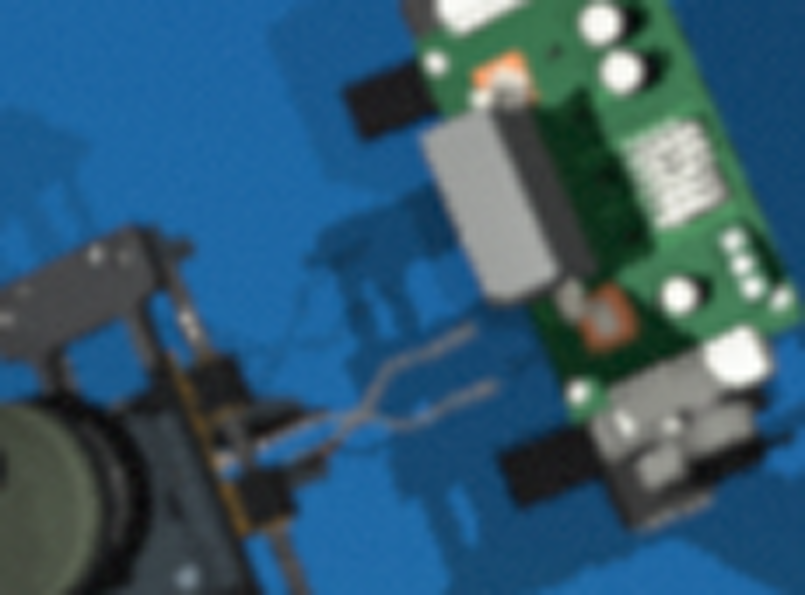

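Run:
```python
from h import *
s=state();Rt=rpy(s['ee_rot']);o=s['ee_pos']
print(s['ee_pos'],s['ee_rot'])
q=np.load('hold3.npy');R2,Rb,t=tilt(q[:4]);t=t+[0,0,q[4]]
for n,off,k in(('top',[310,130],[7,7]),('scene',[180,140],[5,4.6])):
  for X in([-41.8,11.3,96],[-41.8,-11.3,96],[-41.8,0,90],[-41.8,0,-73]): print(n,X,((proj(n,o+Rt@np.array(X))-off)*k).round(0))
  for X in([-22,-40,28.5],[-22,-45.1,0],[-50,-75,0],[-50,75,0],[-37,-35,68],[-7,-35,68]): print(n,'board',X,((proj(n,t+Rb@np.array(X))-off)*k).round(0))
```

```text
[ 588.30051737 -114.04754544   41.24969388] [  0.4789858   57.94235379 -69.16743096]
top [-41.8, 11.3, 96] [[468. 324.]]
top [-41.8, -11.3, 96] [[490. 377.]]
top [-41.8, 0, 90] [[466. 357.]]
top [-41.8, 0, -73] [[131. 512.]]
top board [-22, -40, 28.5] [[570. 290.]]
top board [-22, -45.1, 0] [[603. 299.]]
top board [-50, -75, 0] [[570. 398.]]
top board [-50, 75, 0] [[423.  46.]]
top board [-37, -35, 68] [[491. 298.]]
top board [-7, -35, 68] [[560. 266.]]
scene [-41.8, 11.3, 96] [[339. 249.]]
scene [-41.8, -11.3, 96] [[355. 229.]]
scene [-41.8, 0, 90] [[357. 245.]]
scene [-41.8, 0, -73] [[624. 402.]]
scene board [-22, -40, 28.5] [[271. 178.]]
scene board [-22, -45.1, 0] [[252. 209.]]
scene board [-50, -75, 0] [[321. 210.]]
scene board [-50, 75, 0] [[201. 356.]]
scene board [-37, -35, 68] [[325. 146.]]
scene board [-7, -35, 68] [[273. 115.]]
```

Run:
```python
from h import *
for d in(118,88.5):
  p,Rt=tgt(d);print(d,*delta(p,Rt))
```

```text
118 [ 2.1 -0.6 26.8] [-0.11  0.1  -0.23]
88.5 [ 2.1 -0.6 56.3] [-0.11  0.1  -0.23]
```

```bash
python3 -m handwheel '{"gripper":[0.9,0.9,0.9,0.9,0.9],"offset":[[1.5,-0.6,5],[1.5,-0.6,15],[1.5,-0.6,25],[1.5,-0.6,25],[1.5,-0.6,25]],"rot":[[0,0,-0.2],[0,0,-0.2],[0,0,-0.2],[0,0,-0.2],[0,0,-0.2]]}'
python3 - <<'E'
from h import *
s=state();print(s['gripper_width'],s['force'])
p,Rt=tgt(88.5);print(p,*delta(p,Rt))
im,_=snap('scene','s16.png');cv2.imwrite('pics/s16d.png',cv2.resize(im[160:230,210:280],None,fx=9,fy=8,interpolation=cv2.INTER_CUBIC))
im,_=snap('top','t16.png');cv2.imwrite('pics/t16d.png',cv2.resize(im[140:200,350:430],None,fx=9,fy=9,interpolation=cv2.INTER_CUBIC))
E
```

```text
time_s: 12.42
ee_pos: [595.0, -135.7, 52.5]
ee_rot: [0.1, 58.0, -69.7]
force: [0.0, -0.3, -0.2]
gripper_width: 16.9
16.891946451869586 [ 0.03712403 -0.28463176 -0.17711791]
[ 604.70790699 -160.05382319   69.30054773] [-0.3  0.7 31.1] [-0.16  0.08  0.06]
```

View pics/s16d.png

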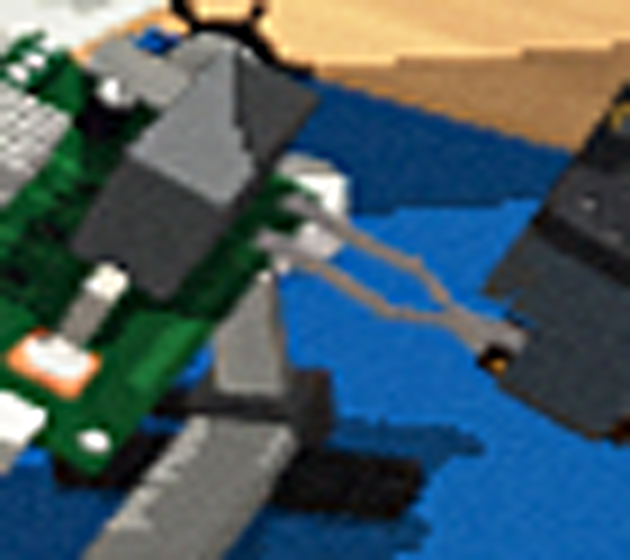

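View pics/t16d.png

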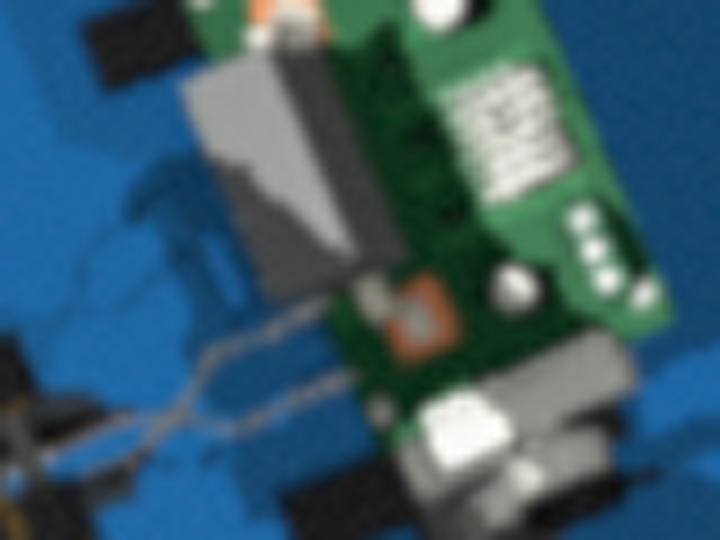

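The midline of the jaw tips, at (340,340), points to the leg near (400,313), so they are lined up. Sliding in.

```bash
python3 -m handwheel '{"gripper":[0.9,0.9,0.9,0.9,0.9],"offset":[[0,0.3,6],[0,0.5,13],[0,0.5,20],[0,0.5,20],[0,0.5,20]],"rot":[[0,0,0],[0,0,0],[0,0,0],[0,0,0],[0,0,0]]}'
python3 -m handwheel '{"gripper":[0.9,0.9,0.9,0.9,0.9],"offset":[[0,0,5],[0,0,10],[0,0,10],[0,0,10],[0,0,10]],"rot":[[0,0,0],[0,0,0],[0,0,0],[0,0,0],[0,0,0]]}'
python3 - <<'E'
from h import *
s=state();print(s['gripper_width'],s['force'])
p,Rt=tgt(88.5);print(p,*delta(p,Rt))
im,_=snap('scene','s17.png');cv2.imwrite('pics/s17d.png',cv2.resize(im[160:230,210:280],None,fx=9,fy=8,interpolation=cv2.INTER_CUBIC))
im,_=snap('top','t17.png');cv2.imwrite('pics/t17d.png',cv2.resize(im[140:200,350:430],None,fx=9,fy=9,interpolation=cv2.INTER_CUBIC))
im,e=snap('wrist','w17.png');cv2.imwrite('pics/w17d.png',cv2.resize(im[110:320,240:440],None,fx=3.5,fy=2.8,interpolation=cv2.INTER_CUBIC))
E
```

```text
time_s: 12.93
ee_pos: [601.5, -151.6, 63.2]
ee_rot: [0.1, 58.0, -69.7]
force: [-0.4, 0.1, -0.3]
gripper_width: 16.9
time_s: 13.35
ee_pos: [604.0, -159.1, 68.1]
ee_rot: [-0.0, 58.0, -69.8]
force: [0.3, -0.2, -0.9]
gripper_width: 16.7
16.696014860625088 [ 0.34965271 -0.15658331 -0.91770936]
[ 604.70790699 -160.05382319   69.30054773] [-0.5  0.3  1.6] [-0.09  0.07  0.08]
```

View pics/s17d.png

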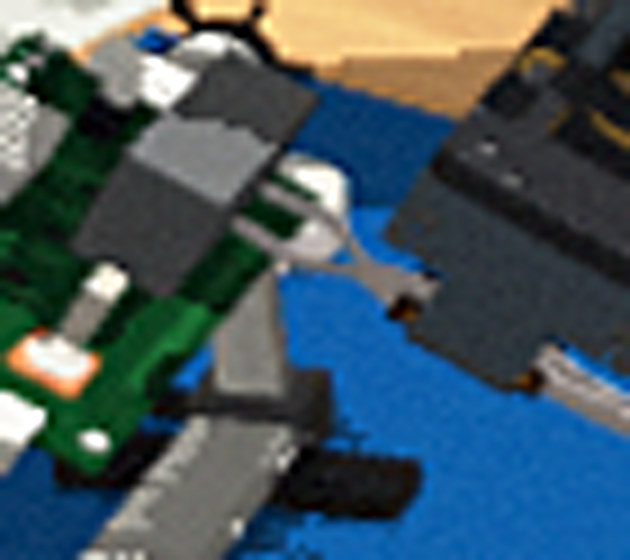

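View pics/t17d.png

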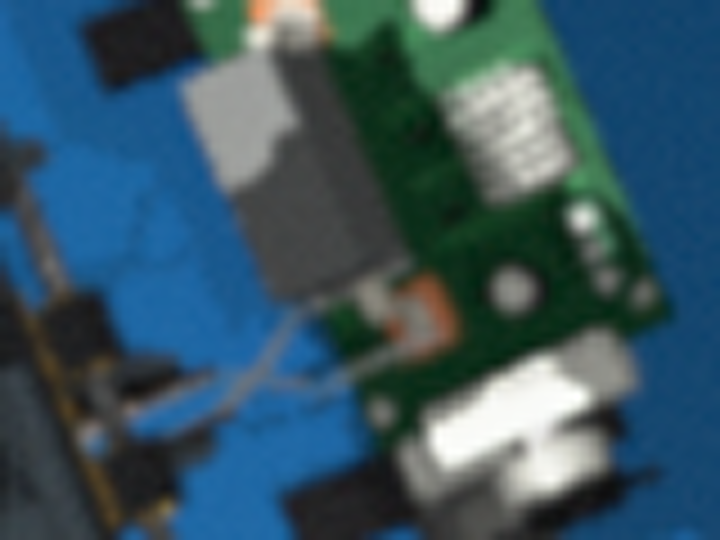

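View pics/w17d.png

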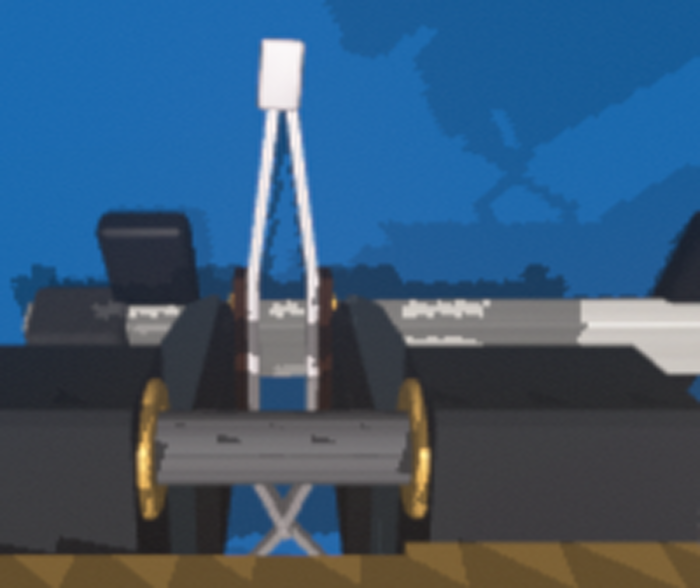

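```bash
python3 -m handwheel '{"gripper":[0.9,0.9,0.9],"offset":[[0,0.2,1.2],[0,0.2,1.2],[0,0.2,1.2]],"rot":[[0,0,0],[0,0,0],[0,0,0]]}'
python3 -m handwheel '{"gripper":[0.8,0.78,0.76,0.75,0.75],"offset":[[0,0,0],[0,0,0],[0,0,0],[0,0,0],[0,0,0]],"rot":[[0,0,0],[0,0,0],[0,0,0],[0,0,0],[0,0,0]]}'
python3 - <<'E'
from h import *
s=state();print(s['gripper_width'],s['force'],s['torque'])
im,_=snap('scene','s18.png');cv2.imwrite('pics/s18d.png',cv2.resize(im[160:230,210:280],None,fx=9,fy=8,interpolation=cv2.INTER_CUBIC))
im,_=snap('top','t18.png');cv2.imwrite('pics/t18d.png',cv2.resize(im[140:200,350:430],None,fx=9,fy=9,interpolation=cv2.INTER_CUBIC))
E
```

```text
time_s: 13.75
ee_pos: [604.7, -160.0, 68.8]
ee_rot: [-0.0, 58.0, -69.7]
force: [-0.2, 1.1, -0.1]
gripper_width: 16.9
time_s: 14.17
ee_pos: [604.7, -159.9, 68.8]
ee_rot: [-0.0, 58.0, -69.7]
force: [0.3, -0.4, -0.5]
gripper_width: 22.7
22.671256411865993 [ 0.33975166 -0.37244501 -0.4843374 ] [ 0.25758181  0.17604387 -0.05766342]
```

View pics/s18d.png

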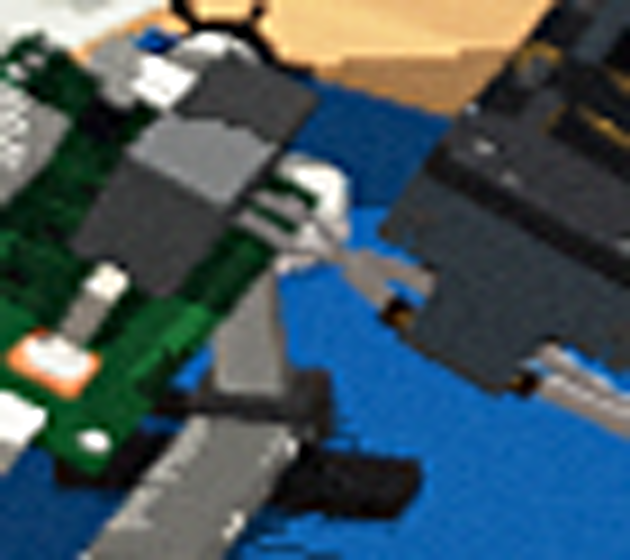

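View pics/t18d.png

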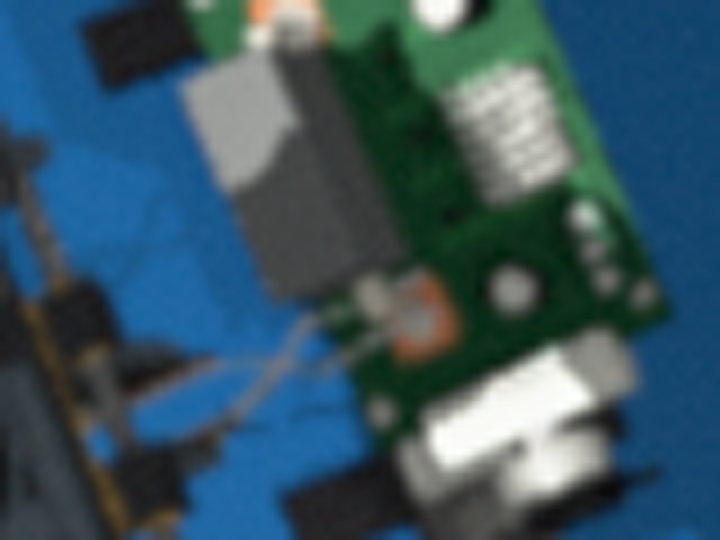

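```bash
python3 -m handwheel '{"gripper":[0.74,0.735,0.73,0.73],"offset":[[0,0,0],[0,0,0],[0,0,0],[0,0,0]],"rot":[[0,0,0],[0,0,0],[0,0,0],[0,0,0]]}'
python3 -m handwheel '{"gripper":[0.725,0.72,0.715,0.715],"offset":[[0,0,0],[0,0,0],[0,0,0],[0,0,0]],"rot":[[0,0,0],[0,0,0],[0,0,0],[0,0,0]]}'
python3 - <<'E'
from h import *
s=state();print(s['gripper_width'],s['force'],s['torque'])
im,_=snap('top','t19.png');cv2.imwrite('pics/t19d.png',cv2.resize(im[140:200,350:430],None,fx=9,fy=9,interpolation=cv2.INTER_CUBIC))
im,_=snap('wrist','w19.png');cv2.imwrite('pics/w19d.png',cv2.resize(im[110:320,240:440],None,fx=3.5,fy=2.8,interpolation=cv2.INTER_CUBIC))
E
```

```text
time_s: 14.6
ee_pos: [604.7, -160.0, 68.8]
ee_rot: [-0.0, 58.0, -69.7]
force: [0.0, -0.1, -1.1]
gripper_width: 24.9
time_s: 14.93
ee_pos: [604.6, -160.0, 68.7]
ee_rot: [-0.0, 58.0, -69.8]
force: [-0.8, -0.1, -0.3]
gripper_width: 26.5
26.508113833442728 [-0.79806293 -0.14685791 -0.34529815] [ 0.24772904  0.15590317 -0.05134782]
```

View pics/t19d.png

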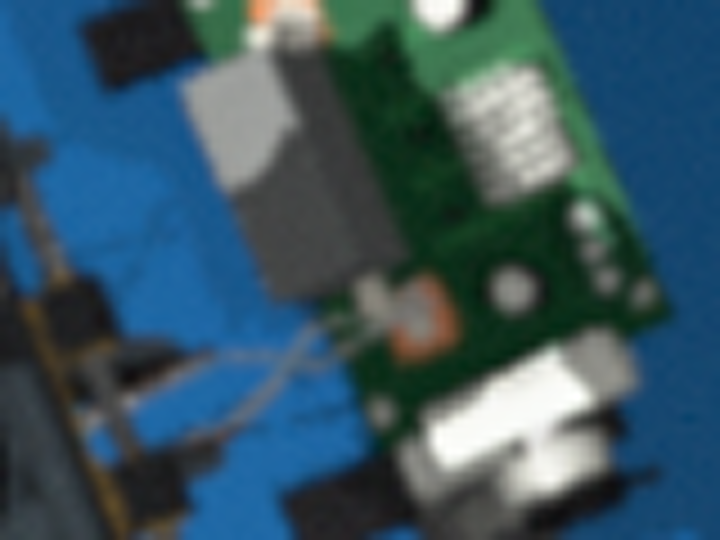

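View pics/w19d.png

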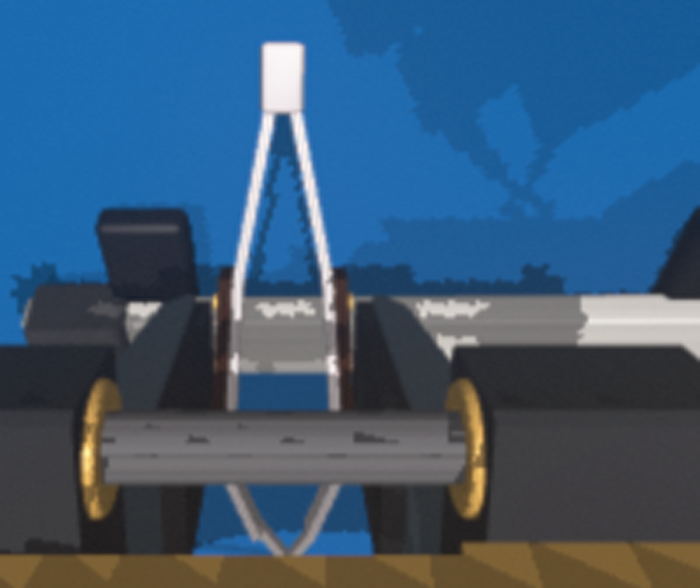

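The tweezers hold their place at the leg with the pads just clear. I'll open wider and retreat along the board normal.

```bash
python3 -m handwheel '{"gripper":[0.68,0.6,0.5,0.45,0.45],"offset":[[0,0,0],[0,0,0],[0,0,0],[0,0,0],[0,0,0]],"rot":[[0,0,0],[0,0,0],[0,0,0],[0,0,0],[0,0,0]]}'
python3 - <<'E'
from h import *
s=state();print(s['gripper_width'],s['force'])
im,_=snap('wrist','w20.png');cv2.imwrite('pics/w20d.png',cv2.resize(im[110:320,240:440],None,fx=3.5,fy=2.8,interpolation=cv2.INTER_CUBIC))
im,_=snap('scene','s20.png');cv2.imwrite('pics/s20d.png',cv2.resize(im[160:230,210:280],None,fx=9,fy=8,interpolation=cv2.INTER_CUBIC))
E
```

```text
time_s: 15.45
ee_pos: [604.8, -160.0, 68.8]
ee_rot: [-0.0, 58.0, -69.7]
force: [-0.3, 0.4, 0.0]
gripper_width: 49.7
49.65505529019255 [-0.28093692  0.42383274  0.04060834]
```

View pics/w20d.png

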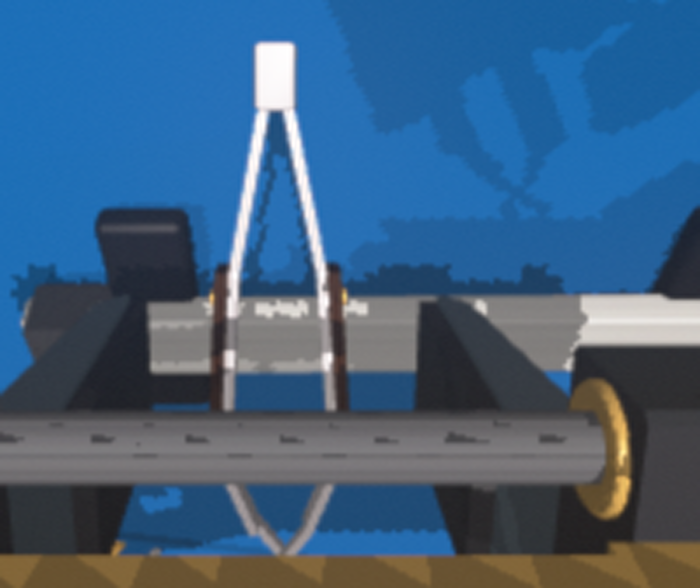

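View pics/s20d.png

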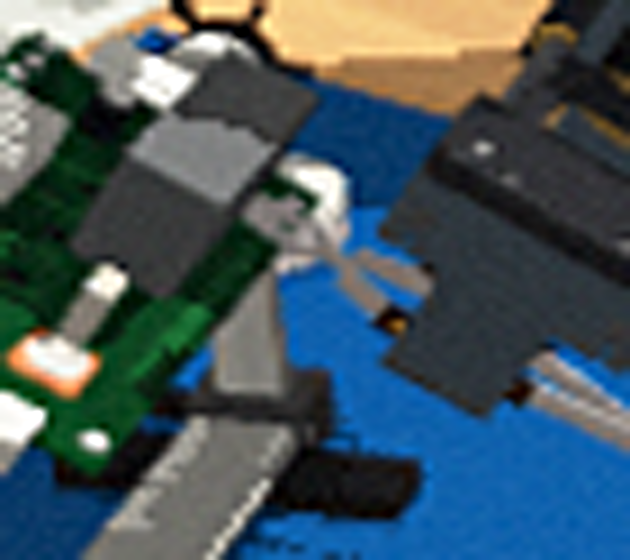

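```bash
python3 -m handwheel '{"gripper":[0.4,0.4,0.4,0.4,0.4],"offset":[[-10,0,0],[-25,0,0],[-50,0,0],[-80,0,-5],[-110,0,-20]],"rot":[[0,0,0],[0,0,0],[0,0,0],[0,0,0],[0,0,0]]}'
python3 -m handwheel '{"gripper":[0.4,0.4,0.4,0.4,0.4],"offset":[[-30,0,-30],[-60,0,-60],[-60,0,-60],[-60,0,-60],[-60,0,-60]],"rot":[[0,0,0],[0,0,0],[0,0,0],[0,0,0],[0,0,0]]}'
python3 - <<'E'
from h import *
s=state();print(s['gripper_width'],s['force'],s['ee_pos'])
im,_=snap('wrist','w21.png');cv2.imwrite('pics/w21d.png',im)
im,_=snap('scene','s21.png');cv2.imwrite('pics/s21d.png',cv2.resize(im[150:250,180:300],None,fx=6,fy=5.5,interpolation=cv2.INTER_CUBIC))
im,_=snap('top','t21.png');cv2.imwrite('pics/t21d.png',cv2.resize(im[120:220,330:450],None,fx=6,fy=5.8,interpolation=cv2.INTER_CUBIC))
E
```

```text
time_s: 15.97
ee_pos: [578.8, -89.4, 153.7]
ee_rot: [0.2, 57.9, -69.7]
force: [0.9, 0.6, 1.0]
gripper_width: 54.2
time_s: 16.38
ee_pos: [549.9, -11.6, 170.8]
ee_rot: [-0.0, 58.0, -69.7]
force: [0.4, -0.1, 0.2]
gripper_width: 55.2
55.15541725264985 [ 0.44025922 -0.12172324  0.17595021] [549.90572712 -11.58737427 170.83431049]
```

View pics/s21d.png

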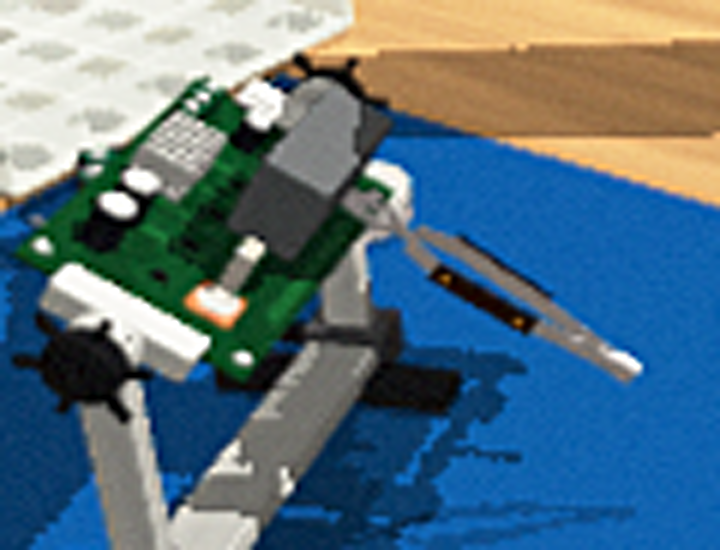

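View pics/t21d.png

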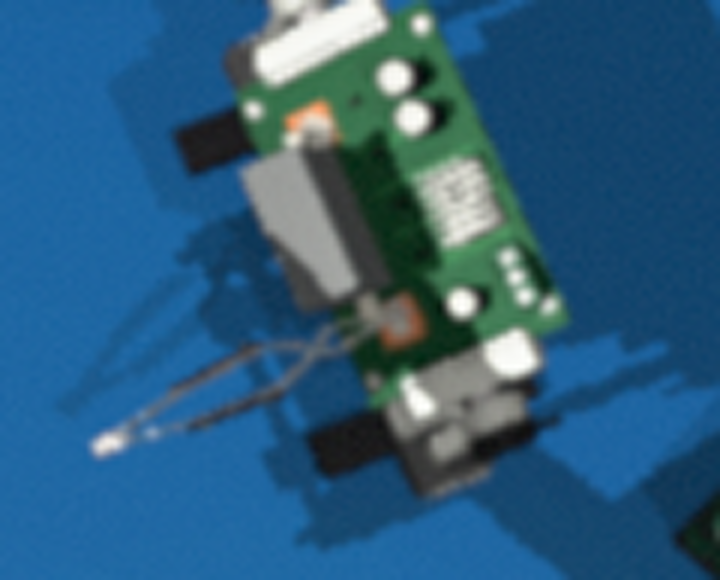

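View pics/w21d.png

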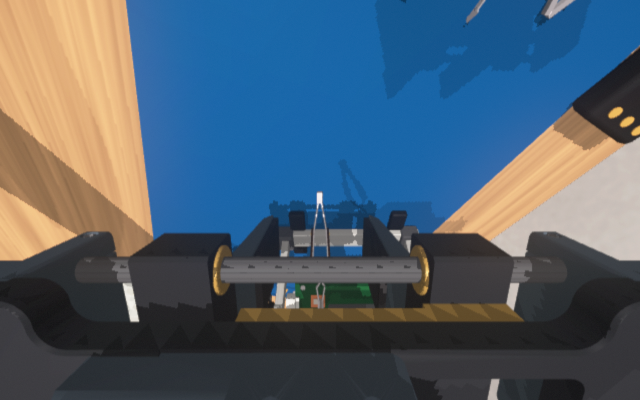

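The tweezers hang from the leg. I'll compare their pose with the ideal and check they are steady.

Run:
```python
from h import *
q=np.load('hold3.npy');R2,Rb,t=tilt(q[:4]);t=t+[0,0,q[4]];leg=t+Rb@[-22,-45.1,13]
for X in([-162,0,5],[-162,0,0],[-114,13,5],[-66,-13,5],[8,0,0]):
  print(X,((proj('scene',leg+Rb@np.array(X))-[180,150])*[6,5.5]).round(),((proj('top',leg+Rb@np.array(X))-[330,120])*[6,5.8]).round())
a,_=snap('scene','s22.png');b=cv2.imread('pics/s21.png')
print('drift',cv2.absdiff(a,b)[150:250,180:300].mean(),cv2.absdiff(a,b)[150:250,180:300].max())
c=cv2.imread('pics/s0.png') if False else cv2.imread('pics/scene0.png')
sh=[cv2.phaseCorrelate(np.float32(cv2.cvtColor(c,6)[y0:y1,x0:x1]),np.float32(cv2.cvtColor(a,6)[y0:y1,x0:x1])) for y0,y1,x0,x1 in((160,230,180,225),(240,270,190,215),(230,270,350,390),(280,360,330,500))];print(sh)
cv2.imwrite('pics/s22d.png',np.hstack([cv2.resize(c[155:230,180:250],None,fx=5.5,fy=5.5),cv2.resize(a[155:230,180:250],None,fx=5.5,fy=5.5)]))
```

```text
[-162, 0, 5] [[643. 357.]] [[ 85. 441.]]
[-162, 0, 0] [[638. 364.]] [[ 90. 440.]]
[-114, 13, 5] [[539. 317.]] [[159. 378.]]
[-66, -13, 5] [[463. 232.]] [[268. 389.]]
[8, 0, 0] [[299. 166.]] [[402. 300.]]
drift 3.166861111111111 98
[((0.49608096100087806, -0.019363858114019195), 0.960198986015202), ((0.5792578711438985, 0.06531103362362245), 0.9546810741424561), ((-0.033593691151935445, -0.13360288892621242), 0.9905578577518463), ((-0.016801212673215105, 0.09601837099907584), 0.9175259419282278)]
```

View pics/s22d.png

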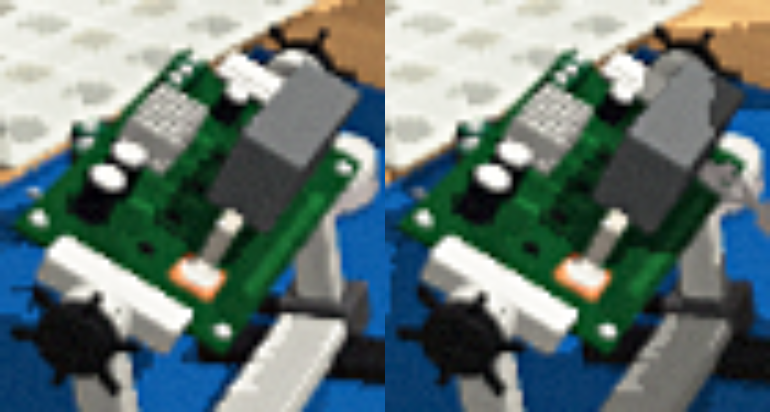

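View pics/s22.png

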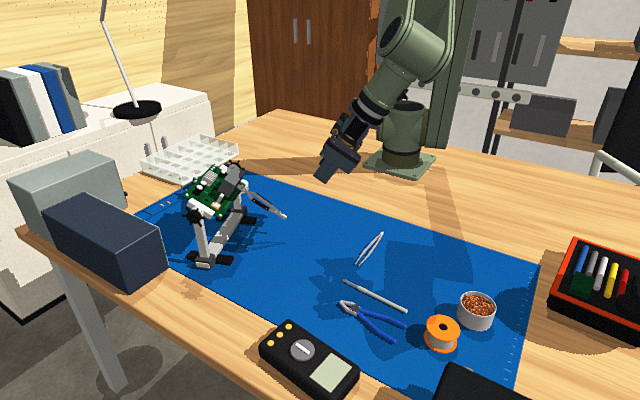

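Run:
```python
from workcell import *
print(job_done())
```

```text
the job is handed in; nothing more can be done
None
```

The cross-lock tweezers are clipped on the capacitor's leg nearer the robot and hang there by their own spring. I handed the job in at about 17 s of the 48 s, with the robot well clear. I squeezed them open, brought them in over the board's lower edge, let them close on the leg and backed away along the board's normal.

**Last checks**
- **Tweezers:** the tail end lies within about 1 px (2–3 mm) of where it should be with the tweezers parallel to the board. This is from the scene and top views.
- **Board and other things:** the board and its clamp look unchanged against the first picture. An image comparison showed about 0.5 px of shift at the board and, equally, at the fixed upright. I put this down to shadows. The cutters, knife and plain tweezers show no shift.
- **Forces:** the readings stayed near zero while clipping and releasing.

**What failed or disagreed**
- **First grasp missed:** the gripper closed above the tweezers, touching nothing. The real fingertips are about 37 mm short of the reported TCP. I confirmed this by touching the mat lightly (6 N) and corrected for it from then on.
- **Board tilt:** the first estimate of 34.6° did not match the closer wrist view. I used about 32°, good to roughly 0.6°.
- **Leg not seen directly:** the jaws on the leg are partly hidden by the capacitor, so their height on the leg is worked out from the calibration.

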